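# Pack the carver's sharpening kit, set the keeper bar and snap the case shut

## Robot

A 6-joint arm with a two-finger parallel gripper is mounted at the origin on the work surface. World frame = base frame: x ahead of the robot, y to its left, z up, the work surface at z = 0. Lengths are in mm, angles in degrees, forces in N, time in s.
With the tool pointing down it reaches from about 275 to 725 mm from the base axis. Payload 15.9 kg.
Tool frame: the origin (TCP) lies midway between the tips of the shut fingers; the grasp point (between the pads) lies 19 mm behind it (arm.hold_point_z is the distance from the TCP to the grasp point, in mm); z points along the fingers, x is the direction in which the jaws open and shut, and the axes are right-handed (so a half turn about z gives the same grasp; the last joint's range is limited). The gripper opens to 85 mm and grips with 20 to 120 N. Pads are 22 mm wide; open, the fingers measure 114 mm over their backs; the gripper's body (76 mm by 85 mm) begins 54 mm behind the grasp point. The pads swing forward as they close: fully open they stand 13 mm farther back than shut.
Start: joints at [67.093, 12.198, -1.971, 75.831, 0, 90], TCP at [194.61, 460.557, 231.306] pointing down, gripper open.
Joint ranges: [-170.91, 170.91], [-42.67, 98.43], [-65.05, 77.54], [-120.47, 116.71], [-90, 82.35], [-180, 180]. Speed limits (degrees/s): [108.29, 108.29, 136.94, 147.25, 180, 180].

## Interface

Orientations are given as [roll, pitch, yaw] about the fixed x, y, z axes, in that order (R = Rz(yaw) Ry(pitch) Rx(roll)).
In Python, from cell import readout, vision, arm gives the robot as it stands. The module is installed in compiled form; this text tells all that it offers.
- The arm moves only by the tool drive_tool, never from a script. Its arguments are lists of equal length, an entry for each row: "gripper": the closure, from -1 (fully open) to 1 (shut), so that 0 is half open; "linear": the shift along the world's x, y, z each as a share of 0.25 m, from -1 to 1, a list of three; "angular": the turn, a rotation vector about the world's x, y, z each as a share of 180 degrees, from -1 to 1, a list of three. A call has exactly 8 rows; each row is the pose to reach, as a shift and turn from the pose commanded when the call began, turning the shorter way round; what a row does not reach only later rows make up. A row lasts 1/8 s, in which the tool goes at most 62.5 mm and 10.7 degrees, less where a joint would pass 70% of its speed; a pose out of reach is approached as far as the arm can. A call with a number of a shift or a turn outside -1 to 1 is refused whole. A call with a gripper value outside its range is refused whole. The fingers move at their own pace and stop on an object; "force" is the grip in N (left out, the last holds). Time passes only in rows, so rows that repeat a pose let the fingers close, or fill a call up. It gives the time, the measured TCP pose, the force and the opening at its end, in the units of the state.
- readout.state(): the state, without advancing time (a new reading comes with each control period).
- vision.camera(name): name is "scene" or "top" or "wrist"; returns (picture, depth): 420x560x3 uint8, blue, green, red; 420x560 float32, mm along the optical axis (not along the pixel's ray), 0 where there is no reading.
- vision.calibration(name): a dict with "mtx" (3x3 intrinsics, pixels), "k1" (the pictures are not rectified: a ray, as slopes to the right and down, at radius r is drawn at 1 + k1 r^2 times it, then the intrinsics apply), "rvec" (rotation vector, rad) and "tvec" (3), from world to camera coordinates, as OpenCV has them. Camera axes: x right, y down, z forward; pixel columns grow to the right and rows downward; lengths in mm; the calibration is good to about 2 mm. A picture is of the moment at which its call begins: read the wrist's pose just before it. calibration takes no time and is no camera call; for the wrist camera it gives the pose at the moment of the call.
- arm.finish_job(): hands the job in, once; it reports no verdict.
The state is a dict: "t": time; "joint_positions": joint angles; "dq": joint speeds; "effort": joint torques, N m; "ee_pos": TCP position; "orientation": TCP orientation; "ft_force": force on the tool from outside, world axes, zero at the start; "torque": the same for the moment, N m; "width": opening from 0.0 (shut) to 1.0 (fully open).
Only numpy, scipy, OpenCV 4.12 (cv2) and the standard library are available. Lean on these libraries where they do the work, as an engineer would, in place of code of your own. Each camera call takes 0.05 s, during which the arm holds its last target.

## Task

Pack the sharpening kit away: put every piece of it that lies on the bench into the nest of its own shape in the open case, right way up and fully down. Then swing the keeper bar over the pieces until it clicks home, and only then press the lid shut until its catch snaps. Leave the other things on the bench where they are.

Things in the scene. Friction and masses are not known exactly. Their poses are not given: they have to be found in the camera images.
- case: Teal case, fixed to the bench: 176 mm (its x) by 300 mm (its y), rim 66 mm high, walls 5 mm. Origin: centre of its underside; x points to the lid hinge (away from the robot), z up. Inside, a light-grey tray (top 31 mm above the bench) has six black-floored nests 9 mm deep, 2 mm wider all round than their pieces, 22 mm or more of flat tray on both y sides of each; seated pieces stand 17 mm proud
- stone: Bench stone: rectangular slab 110 x 36 x 26 mm, top half red-brown, bottom half dark grey, about 240 g. Origin: centre of its underside; long axis is its x. May be absent (None). Either end may go first
- slip: Slip stone: off-white, 110 x 28 x 26 mm with fully rounded ends (stadium shape), about 170 g. Origin: centre of its underside; long axis is its x. May be absent. Either end may go first
- guide: Honing guide: aluminium, T-shaped in plan, 26 mm tall, about 130 g, brass roller in the stem. Origin: underside, in the stem. Stem from x = -22 to 14 mm, 22 mm wide (y); cross-bar of the T from x = 14 to 36 mm, 46 mm wide. Can be gripped across the stem at the origin. Fits its nest one way only: its x along the case's x (cross-bar towards the lid hinge). May be absent
- puck: Round stone: disc 46 mm across, 26 mm tall, grey-green top half, dark lower half, about 100 g. Origin: centre of its underside. May be absent
- block: Setting block: square brass block 46 x 46 x 26 mm with a thin dark cross on top, about 300 g. Origin: centre of its underside; x, y along its sides. May be absent. Any side may face forward
- compound: Bar of honing compound: dark-green rectangular bar 58 x 24 x 26 mm, about 70 g. Origin: centre of its underside; long axis is its x. May be absent. Either end may go first
- nest_stone (a point): Floor centre of the 114 x 40 mm rectangular nest (long side along the case's x), where the origin of the bench stone belongs; axes as the case's. The nest is the leftmost (+y) one
- nest_slip (a point): Floor centre of the round-ended nest 114 x 32 mm (long side along the case's x), where the origin of the slip stone belongs; axes as the case's. Second from the left
- nest_puck (a point): Floor centre of the eight-sided nest 50 mm across, where the origin of the round stone belongs. Third column, farther from the robot
- nest_compound (a point): Floor centre of the 62 x 28 mm rectangular nest (long side along the case's x), where the origin of the green bar belongs. Third column, nearer the robot
- nest_guide (a point): Point on the floor of the T-shaped nest where the origin of the honing guide belongs, guide's x along the case's x. Rightmost column (-y), farther from the robot
- nest_block (a point): Floor centre of the 50 mm square nest, where the origin of the brass block belongs, sides along the case's. Rightmost column (-y), nearer the robot
- keeper (a joint): Keeper bar on two arms. Its hinge axis lies along the case's y, 53 mm above the bench, 75 mm from the case centre on the robot's side. Rad: 0 = shut, level across all nests (2 mm above seated pieces); grows as it swings up (pi/2 upright) and towards the robot; stop at 2.15. Stays where left. At 0.15 its right-end lug meets a spring clip; 5 to 8 N down on the bar clicks it home (0 to 0.01)
- keeper_bar (a point): Middle of the upper (outer) face of the keeper bar, 75 mm from its hinge axis. The steel bar with a red pad is 28 mm wide (61 to 89 mm from the axis), 272 mm long (along the case's y) and 6 mm thick, its mid-plane through the axis. The point's x points away from the hinge, its z out of the upper face
- lid (a joint): Clear lid, teal frame: 184 mm from hinge to front, 300 mm long, 6 mm thick. Its hinge axis lies along the case's y, 66 mm above the bench, 88 mm from the case centre on the far side, level with the lid's underside. Rad: 0 = shut, grows as it opens, pi/2 upright, stop 1.80. Stays where left. At 0.06 its lug meets the spring catch in mid-front; about 9 N down at the front snaps it home (0 to 0.01)
- lid_front (a point): Middle of the lid's upper (outer) face at the orange mark, 176 mm from the hinge axis and 8 mm from the front edge. The point's z points out of the upper face
- rosette: Bystander: small carved pine rosette, disc 52 mm across, 14 mm tall. Origin: centre of underside. Leave alone
- gouge: Bystander: carving gouge with beech handle, 255 mm long, 26 mm high, beyond the case. Leave alone
- chisel: Bystander: chisel with amber handle, 255 mm long, 26 mm high, beyond the case. Leave alone
- mallet: Bystander: beech mallet, head 68 mm across and 95 mm long, beyond the case on the left. Leave alone
- tape: Bystander: roll of tape, 96 mm across, 24 mm tall. Leave alone
- pencil: Bystander: red carpenter's pencil, 135 mm long. Leave alone

How it is judged (in metres and radians):
On the way, in this order (a step that is already met when the one before it is completed fails the run):
1. every piece of the kit lies fully down in its own nest, with the keeper bar still open (horizontal distance between stone and nest_stone below 0.005 m and z of stone in the frame of nest_stone between -0.004 and 0.004 m and angle between each of stone, slip, guide, puck, block, compound's own z axis and vertical below 0.1 rad and horizontal distance between slip and nest_slip below 0.005 m and z of slip in the frame of nest_slip between -0.004 and 0.004 m and horizontal distance between guide and nest_guide below 0.005 m and z of guide in the frame of nest_guide between -0.004 and 0.004 m and horizontal distance between puck and nest_puck below 0.005 m and z of puck in the frame of nest_puck between -0.004 and 0.004 m and horizontal distance between block and nest_block below 0.005 m and z of block in the frame of nest_block between -0.004 and 0.004 m and horizontal distance between compound and nest_compound below 0.005 m and z of compound in the frame of nest_compound between -0.004 and 0.004 m and value of joint keeper above 0.5 rad), for 0.3 s.
2. the keeper bar is swung over and clicked home, with the lid still open (value of joint keeper below 0.03 rad and value of joint lid above 0.3 rad), for 0.3 s.
3. the lid is pressed shut past its catch (value of joint lid below 0.02 rad), for 0.3 s.
At the end, for the whole second after the job is handed in: Every piece that is present lies in the nest of its own shape, within 5 mm sideways and 4 mm of the nest floor and level within 0.1 rad; the keeper bar is clicked shut (below 0.03 rad) and the lid is snapped shut (below 0.02 rad) and still (horizontal distance between stone and nest_stone below 0.005 m and z of stone in the frame of nest_stone between -0.004 and 0.004 m and angle between each of stone, slip, guide, puck, block, compound's own z axis and vertical below 0.1 rad and horizontal distance between slip and nest_slip below 0.005 m and z of slip in the frame of nest_slip between -0.004 and 0.004 m and horizontal distance between guide and nest_guide below 0.005 m and z of guide in the frame of nest_guide between -0.004 and 0.004 m and horizontal distance between puck and nest_puck below 0.005 m and z of puck in the frame of nest_puck between -0.004 and 0.004 m and horizontal distance between block and nest_block below 0.005 m and z of block in the frame of nest_block between -0.004 and 0.004 m and horizontal distance between compound and nest_compound below 0.005 m and z of compound in the frame of nest_compound between -0.004 and 0.004 m and value of joint keeper below 0.03 rad and value of joint lid below 0.02 rad and velocity of joint lid below 0.05 rad/s); the robot touches nothing.
It fails at once if one of the other things on the bench is shoved more than 4 cm from its place (distance of any of rosette, gouge, chisel, mallet, tape, pencil from where it was at the start of the episode above 0.04 m).
Of stone, slip, guide, puck, block, compound only 4 to 6 are there at a start; the rules pass over those that are not, and their reading is None.
At some moment in a run one of stone, slip, guide, puck, block, compound may be knocked a few centimetres aside while the robot is not near it.
Once in a run the grip may slacken for a moment while it holds something.
It also fails if it takes over 208 s, if anything falls off the work surface, if the arm or the gripper's body presses on something with over 40 N, if the wrist force passes 120 N, or if a joint passes its speed limit or range.

## Working session

There is one attempt and no reset: what is moved stays moved. The work goes in short steps, Python scripts to look and compute and a tool call to move; the robot and the scene stay as the last step left them, time stands still between calls to the robot, and variables do not carry over. Pictures are saved under pics/ and viewed, and the job is handed in when it is done.

Besides the shell and the picture viewer there is one more tool, called after ">>>" by a JSON object that holds its "method" and its "body", one argument or row to a line. drive_tool: Moves the arm, as the interface text tells. Its arguments: {"type":"object","properties":{"gripper":{"type":"array"},"linear":{"type":"array"},"angular":{"type":"array"},"force":{"type":"number"}},"required":["gripper","linear","angular"]}

```bash
mkdir -p pics; ls; cat > h.py <<'E'
import numpy as np, cv2
from cell import readout, vision, arm
def snap(name, tag):
    cal=vision.calibration(name)
    im,d=vision.camera(name)
    cv2.imwrite(f'pics/{tag}.png',im)
    np.savez(f'pics/{tag}.npz',im=im,d=d,mtx=cal['mtx'],k1=cal['k1'],rvec=cal['rvec'],tvec=cal['tvec'])
    return im,d,cal
def load(tag):
    z=np.load(f'pics/{tag}.npz'); return z['im'],z['d'],{k:z[k] for k in('mtx','k1','rvec','tvec')}
def undist(cal,uv):
    uv=np.atleast_2d(np.asarray(uv,float))
    D=np.array([float(cal['k1']),0,0,0])
    return cv2.undistortPoints(uv.reshape(-1,1,2),np.asarray(cal['mtx'],float),D).reshape(-1,2)
def rays(cal,uv):
    n=undist(cal,uv); R,_=cv2.Rodrigues(np.asarray(cal['rvec'],float)); t=np.asarray(cal['tvec'],float).ravel()
    return -R.T@t, (R.T@np.c_[n,np.ones(len(n))].T).T
def plane(cal,uv,z):
    c,r=rays(cal,uv); s=(z-c[2])/r[:,2]; return c+r*s[:,None]
def dep(cal,uv,d):
    c,r=rays(cal,uv); return c+r*np.asarray(d,float).reshape(-1,1)
def cloud(d,cal):
    h,w=d.shape; v,u=np.mgrid[:h,:w]
    return dep(cal,np.c_[u.ravel(),v.ravel()],d.ravel()).reshape(h,w,3)
def proj(cal,P):
    p,_=cv2.projectPoints(np.atleast_2d(np.asarray(P,float)),np.asarray(cal['rvec'],float),np.asarray(cal['tvec'],float),np.asarray(cal['mtx'],float),np.array([float(cal['k1']),0,0,0]))
    return p.reshape(-1,2)
E
python3 - <<'E'
from h import *
print(readout.state())
for n in('scene','top','wrist'):
    im,d,c=snap(n,n+'0'); print(n,c, (d==0).mean(), np.percentile(d[d>0],[1,50,99]))
print(arm.hold_point_z)
E
```

```text
pics
{'t': 0.0, 'joint_positions': array([ 6.70923176e+01,  1.22256310e+01, -2.00639392e+00,  7.58303617e+01,
       -1.99405561e-04,  9.00010380e+01]), 'dq': array([-0.00452505, -0.00686207,  0.02848541, -0.00287743,  0.09421914,
       -0.05307132]), 'effort': array([ 2.58851309e-03, -6.86165571e+01,  4.87112904e+01,  1.74316659e-02,
        3.34964070e-04, -4.59720923e-05]), 'ee_pos': array([194.50132948, 460.27413186, 230.82172008]), 'orientation': array([1.79999799e+02, 6.23866487e-02, 6.70912796e+01]), 'ft_force': array([-0.24266558, -0.12361019, -0.75741837]), 'torque': array([ 0.0738071 ,  0.01901322, -0.00509741]), 'width': 0.9974830855350313}
scene {'mtx': array([[458.98995153,   0.        , 277.43389117],
       [  0.        , 458.98995153, 222.28551821],
       [  0.        ,   0.        ,   1.        ]]), 'k1': 0.04526247118511489, 'rvec': array([ 0.42904069,  2.75616458, -1.12314413]), 'tvec': array([ 540.09653563,  -79.01658853, 1258.44376163])} 0.003983843537414966 [ 750.70969727 1259.13562012 2709.1116748 ]
top {'mtx': array([[382.10466493,   0.        , 275.30547139],
       [  0.        , 382.10466493, 209.38796082],
       [  0.        ,   0.        ,   1.        ]]), 'k1': -0.04254154421111776, 'rvec': array([ 2.13339913, -2.15158752,  0.10732439]), 'tvec': array([ 47.89807958, 571.32878101, 902.59606774])} 0.004119897959183673 [ 740.51029663  956.38623047 1889.09970703]
wrist {'mtx': array([[370.78006117,   0.        , 278.39212568],
       [  0.        , 370.78006117, 216.00362668],
       [  0.        ,   0.        ,   1.        ]]), 'k1': -0.09286788178052378, 'rvec': array([-2.43128759, -1.6102398 , -0.2108868 ]), 'tvec': array([-498.91956413,  -32.23322923,  378.57338293])} 0.004141156462585034 [ 61.37923336 356.16537476 435.90200806]
18.700000000000003
```

View pics/top0.png

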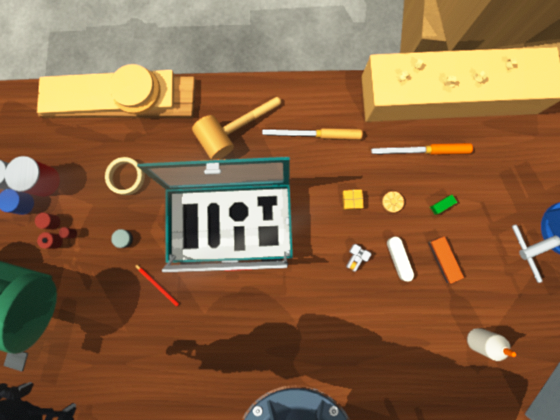

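View pics/scene0.png

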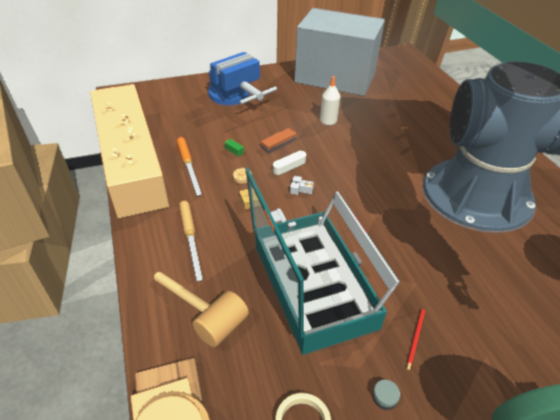

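View pics/wrist0.png

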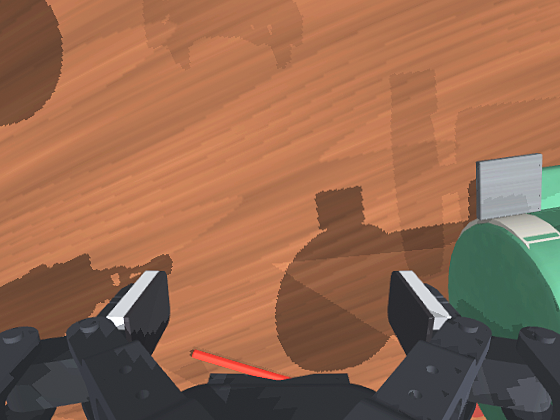

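The top view shows the case at about (230,215). All six pieces are present: puck (122,239), block (353,200), compound (444,204), guide (357,258), slip (400,259) and stone (447,260). The rosette is at (393,202). Next I'll get coarse positions.

```bash
python3 - <<'E'
from h import *
im,d,cal=load('top0')
P=cloud(d,cal)
for n,(u,v) in dict(puck=(122,239),block=(353,200),ros=(393,202),comp=(444,204),guide=(357,258),slip=(400,259),stone=(447,260)).items():
    z=float(np.median(P[v-2:v+3,u-2:u+3,2])); print(n,plane(cal,[(u,v)],26)[0].round(),round(z,1))
for uv in [(168,190),(291,188),(164,268),(287,264),(190,226),(214,225),(238,211),(239,237),(267,207),(268,236),(289,158),(143,165)]:
    print(uv,P[uv[1],uv[0]].round())
c,r=rays(cal,[(280,210)]);print(c)
big=cv2.resize(im[140:320,90:490],None,fx=2,fy=2,interpolation=cv2.INTER_CUBIC);cv2.imwrite('pics/top0b.png',big)
E
```

```text
puck [502. 429.  26.] 26.3
block [ 595. -150.   26.] 26.5
ros [ 589. -249.   26.] 17.2
comp [ 582. -376.   26.] 26.0
guide [ 451. -155.   26.] 23.0
slip [ 448. -260.   26.] 27.0
stone [ 444. -375.   26.] 26.6
(168, 190) [618. 303.  66.]
(291, 188) [631.   3.   1.]
(164, 268) [432. 286. 132.]
(287, 264) [440.  16. 127.]
(190, 226) [534. 258.  22.]
(214, 225) [536. 197.  22.]
(238, 211) [571. 137.  22.]
(239, 237) [505. 134.  22.]
(267, 207) [580.  64.  24.]
(268, 236) [507.  62.  21.]
(289, 158) [644.  10. 251.]
(143, 165) [635. 296. 250.]
[452.01347924  17.70962741 968.89661328]
```

View pics/top0b.png

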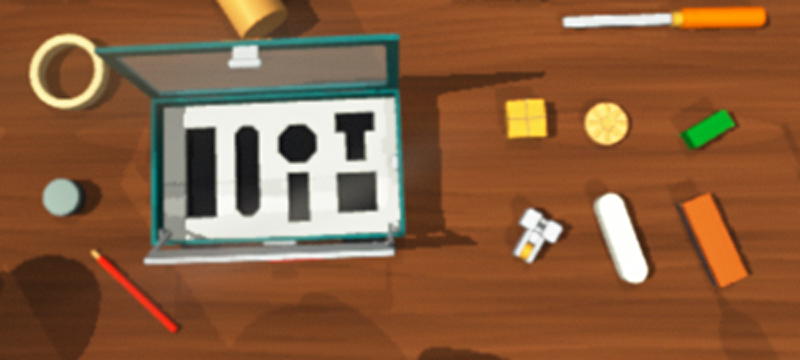

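```bash
python3 - <<'E'
from h import *
from scipy.spatial.transform import Rotation as Ro
s=readout.state()
R=Ro.from_euler('xyz',s['orientation'],degrees=True).as_matrix()
cal=vision.calibration('wrist'); Rc,_=cv2.Rodrigues(cal['rvec']); c=-Rc.T@cal['tvec']
print('cam in tool',R.T@(c-s['ee_pos'])); print('cam axes in tool (cols)\n',(R.T@Rc.T).round(3))
im,d,c0=load('top0');P=cloud(d,c0)
# teal mask
hsv=cv2.cvtColor(im,cv2.COLOR_BGR2HSV)
m=(abs(hsv[...,0].astype(int)-88)<8)&(hsv[...,1]>100)&(P[...,2]>60)&(P[...,2]<70)
Q=P[m];print(len(Q),Q.min(0),Q.max(0)); print(cv2.minAreaRect(Q[:,:2].astype(np.float32)))
E
```

```text
cam in tool [  -0.69484955  -66.06955373 -142.9327467 ]
cam axes in tool (cols)
 [[ 1.    -0.001  0.   ]
 [ 0.001  0.966  0.258]
 [-0.    -0.258  0.966]]
741 [447.01215549   5.53135692  60.07196149] [629.42516127 307.32601395  69.97638867]
((537.3522338867188, 156.10032653808594), (176.7540740966797, 299.452880859375), 1.7165666818618774)
```

>>> {"method": "drive_tool", "body": {
  "gripper": [-1,-1,-1,-1,-1,-1,-1,-1],
  "linear": [
    [1,-0.12,-0.1],
    [1,-0.12,-0.1],
    [1,-0.12,-0.1],
    [1,-0.12,-0.1],
    [1,-0.12,-0.1],
    [1,-0.12,-0.1],
    [1,-0.12,-0.1],
    [1,-0.12,-0.1]
  ],
  "angular": [
    [0,0,0.137],
    [0,0,0.137],
    [0,0,0.137],
    [0,0,0.137],
    [0,0,0.137],
    [0,0,0.137],
    [0,0,0.137],
    [0,0,0.137]
  ],
  "force": 40
}}

```text
t: 1.15
ee_pos: [443.5, 431.1, 206.9]
orientation: [180.0, -0.0, 91.8]
ft_force: [-0.6, 0.7, 0.0]
width: 0.999
```

```bash
python3 - <<'E'
from h import *
print(readout.state()); snap('wrist','w1')
E
```

```text
{'t': 1.15, 'joint_positions': array([4.41899134e+01, 2.69065501e+01, 1.52142744e+01, 7.82758608e+01,
       3.91923427e-03, 4.23474691e+01]), 'dq': array([-0.27104026,  0.17446736,  0.08522328, -0.18962321, -0.02808735,
       -0.20719573]), 'effort': array([-4.34235055e-01, -9.08490515e+01,  4.87647665e+01, -1.61989621e-02,
       -6.65136322e-03,  1.41191221e-02]), 'ee_pos': array([443.46123954, 431.12544821, 206.86721451]), 'orientation': array([ 1.79979091e+02, -2.43606662e-02,  9.18424498e+01]), 'ft_force': array([-0.61159799,  0.72115384,  0.008683  ]), 'torque': array([ 0.00854475,  0.03509848, -0.00830878]), 'width': 0.9992704982178006}
```

View pics/w1.png

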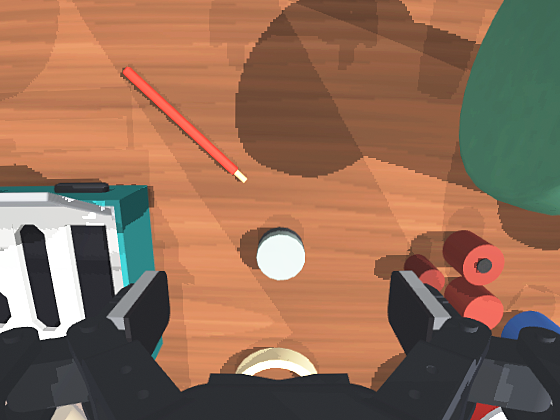

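The wrist view shows the puck at about (281,253), with image right being world +y and image down being +x. I'll measure it now.

```bash
cat >> h.py <<'E'
def topmask(P,z,tol=4,roi=None):
    m=(abs(P[...,2]-z)<tol).astype(np.uint8)
    return m
def comps(tag,zlo,zhi,amin=200):
    im,d,cal=load(tag);P=cloud(d,cal)
    m=((P[...,2]>zlo)&(P[...,2]<zhi)&(d>0)).astype(np.uint8)
    m=cv2.morphologyEx(m,cv2.MORPH_OPEN,np.ones((3,3),np.uint8))
    n,L,st,ce=cv2.connectedComponentsWithStats(m)
    out=[]
    for i in range(1,n):
        if st[i,4]<amin: continue
        c,_=cv2.findContours((L==i).astype(np.uint8),cv2.RETR_EXTERNAL,cv2.CHAIN_APPROX_NONE)
        c=max(c,key=len).reshape(-1,2); 
        zz=np.median(P[L==i][:,2]); W=plane(cal,c,26)
        col=im[L==i].mean(0)
        out.append((ce[i],st[i,4],zz,W,col))
    return out
def showcomps(tag,zlo=20,zhi=30,amin=200):
    for ce,a,zz,W,col in comps(tag,zlo,zhi,amin):
        r=cv2.minAreaRect(W[:,:2].astype(np.float32))
        print(ce.round(),a,'z%.1f'%zz,'rect c',np.round(r[0],1),'size',np.round(r[1],1),'ang %.1f'%r[2],'bgr',col.round())
E
python3 - <<'E'
from h import *
im,d,c=load('w1');P=cloud(d,c)
print(P[245:262,281,2].round(1), P[200,281], P[285,281])
showcomps('w1')
E
```

```text
[26.5 25.7 26.3 27.5 25.  25.  26.4 25.1 27.  27.8 26.9 26.5 26.9 25.3
 25.5 25.2 25.9] [454.9152949  433.97209862  -0.64369147] [ 5.44469948e+02  4.36918103e+02 -1.36655339e-01]
[142. 230.] 331 z25.2 rect c [481.9 305.6] size [78.5  4.1] ang 1.6 bgr [116. 116.  41.]
[ 38. 277.] 2871 z22.7 rect c [537.  194.4] size [114.   32.1] ang 1.9 bgr [85. 82. 81.]
[ 91. 267.] 3343 z22.6 rect c [527.3 253. ] size [98.8 40.4] ang 1.3 bgr [77. 72. 72.]
[280. 256.] 1793 z26.1 rect c [502.8 434.4] size [45.9 44.8] ang 2.9 bgr [242. 244. 235.]
[460. 248.] 212 z24.8 rect c [490.5 605.4] size [13.8 35.6] ang 60.6 bgr [41. 45. 99.]
[463. 293.] 224 z25.0 rect c [536.5 618.8] size [15.3 35.5] ang 40.7 bgr [ 45.  50. 111.]
[  4. 310.] 291 z22.4 rect c [574.7 150.7] size [12.8 41.8] ang 77.6 bgr [71. 67. 67.]
[276. 366.] 669 z23.9 rect c [624.6 434.4] size [20.8 70.8] ang 0.5 bgr [232. 243. 246.]
```

>>> {"method": "drive_tool", "body": {
  "gripper": [-1,-1,-1,-1,-1,-1,1,1],
  "linear": [
    [0.232,0.015,-0.2],
    [0.232,0.015,-0.4],
    [0.232,0.015,-0.6],
    [0.232,0.015,-0.75],
    [0.232,0.015,-0.78],
    [0.232,0.015,-0.78],
    [0.232,0.015,-0.78],
    [0.232,0.015,-0.78]
  ],
  "angular": [
    [0,0,0],
    [0,0,0],
    [0,0,0],
    [0,0,0],
    [0,0,0],
    [0,0,0],
    [0,0,0],
    [0,0,0]
  ],
  "force": 40
}}

```text
t: 2.2
ee_pos: [503.3, 434.9, 12.8]
orientation: [179.9, -0.1, 91.8]
ft_force: [0.4, 0.2, 0.4]
width: 0.602
```

```bash
python3 - <<'E'
from h import *
print(readout.state()); snap('wrist','w2')
E
```

```text
{'t': 2.2, 'joint_positions': array([4.08346560e+01, 3.79046747e+01, 4.84206583e+00, 5.68107417e+01,
       3.49905072e-04, 3.90755384e+01]), 'dq': array([-7.53657188e-02,  3.33507338e-01, -3.75126107e-01, -2.81054368e-01,
        1.16675107e-01, -2.92881935e-04]), 'effort': array([ 8.66471138e-02, -1.02570662e+02,  4.49263823e+01,  1.90376368e-02,
        2.00746887e-03,  9.02377960e-04]), 'ee_pos': array([503.26527606, 434.94096941,  12.81661875]), 'orientation': array([ 1.79901901e+02, -8.01042993e-02,  9.17591866e+01]), 'ft_force': array([0.39906845, 0.18015134, 0.36410863]), 'torque': array([-0.01469497,  0.00610299,  0.00558189]), 'width': 0.6022615517007998}
```

View pics/w2.png

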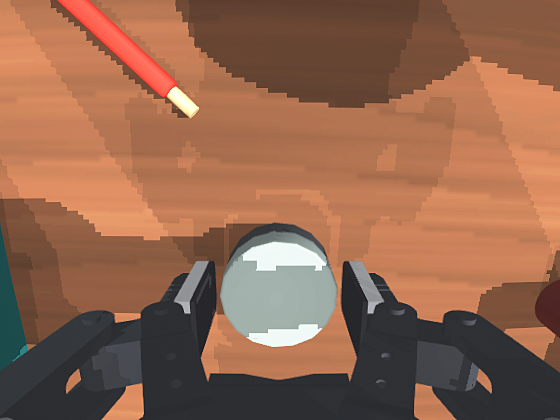

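>>> {"method": "drive_tool", "body": {
  "gripper": [1,1,1,1,1,1,1,1],
  "linear": [
    [0,0,0],
    [0,0,0],
    [0,0,0],
    [0,0,0.1],
    [0,0,0.3],
    [0,0,0.5],
    [0,0,0.7],
    [0,0,0.9]
  ],
  "angular": [
    [0,0,0],
    [0,0,0],
    [0,0,0],
    [0,0,0],
    [0,0,0],
    [0,0,0],
    [0,0,0],
    [0,0,0]
  ],
  "force": 60
}}

```text
t: 3.25
ee_pos: [502.4, 434.1, 238.6]
orientation: [180.0, -0.0, 91.8]
ft_force: [0.8, 0.7, -1.7]
width: 0.507
```

>>> {"method": "drive_tool", "body": {
  "gripper": [1,1,1,1,1,1,1,1],
  "linear": [
    [0.1,-0.2,0],
    [0.2,-0.4,0],
    [0.3,-0.6,0],
    [0.35,-0.8,0],
    [0.35,-1,0],
    [0.35,-1,0],
    [0.35,-1,0],
    [0.35,-1,0]
  ],
  "angular": [
    [0,0,0],
    [0,0,0],
    [0,0,0],
    [0,0,0],
    [0,0,0],
    [0,0,0],
    [0,0,0],
    [0,0,0]
  ]
}}

```text
t: 4.25
ee_pos: [590.0, 185.3, 236.4]
orientation: [180.0, -0.0, 91.8]
ft_force: [-0.1, -0.5, -1.2]
width: 0.51
```

```bash
python3 - <<'E'
from h import *
print(readout.state()['ee_pos'],readout.state()['width']); snap('wrist','w3')
showcomps('w3',18,28)
E
```

```text
[590.02146574 185.30416384 236.37069342] 0.5098834671560271
[225.  91.] 2065 z22.7 rect c [501.8 133.1] size [60.7 27.7] ang 1.6 bgr [40. 36. 36.]
[147.  95.] 2879 z22.7 rect c [506.7  60.7] size [50.8 49.8] ang 2.1 bgr [40. 37. 37.]
[294. 128.] 4069 z22.8 rect c [535.6 198.2] size [114.3  31.8] ang 1.7 bgr [36. 33. 33.]
[356. 128.] 5155 z22.8 rect c [533.5 256.3] size [114.5  40.6] ang 1.1 bgr [40. 37. 37.]
[153. 175.] 2279 z22.7 rect c [576.5  62.9] size [62.4 49.8] ang 1.6 bgr [41. 38. 38.]
[227. 164.] 2278 z22.8 rect c [568.3 135. ] size [48.8 50.7] ang 1.6 bgr [37. 34. 34.]
[507. 262.] 2420 z24.1 rect c [664.1 431.5] size [97.6 94.3] ang 52.2 bgr [181. 213. 220.]
```

View pics/w3.png

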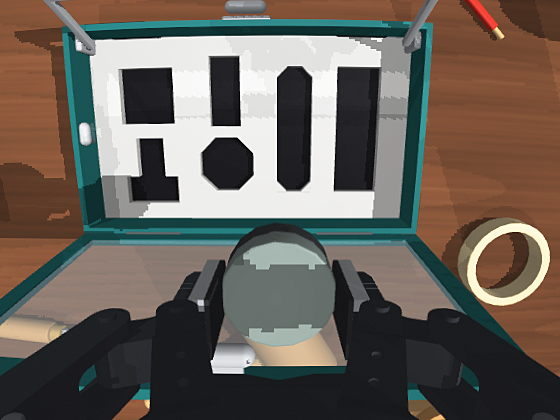

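The wrist view shows all six nests clearly, with the puck held at about (279,292). The T nest's cross-bar points to the hinge, as expected. Next I'll measure the nest centres with a correction for wall occlusion, and the offset of the held puck.

```bash
cat >> h.py <<'E'
def nests(tag):
    im,d,cal=load(tag);P=cloud(d,cal);cam,_=rays(cal,[(0,0)])
    m=((P[...,2]>18)&(P[...,2]<27)&(d>0)&(im.max(2)<90)).astype(np.uint8)
    n,L,st,ce=cv2.connectedComponentsWithStats(m); out=[]
    for i in range(1,n):
        if st[i,4]<800: continue
        c,_=cv2.findContours((L==i).astype(np.uint8),cv2.RETR_EXTERNAL,cv2.CHAIN_APPROX_NONE)
        c=max(c,key=len).reshape(-1,2)
        W=plane(cal,c,22)[:,:2]
        ca,sa=np.cos(np.radians(1.7)),np.sin(np.radians(1.7)); Rm=np.array([[ca,sa],[-sa,ca]]) # world->case dir
        Wc=W@Rm.T; cc=Rm@cam[:2]; k=9/(cam[2]-22)
        lo=np.percentile(Wc,1.0,axis=0); hi=np.percentile(Wc,99.0,axis=0)
        # near-edge occlusion
        lo2=np.where(lo>cc, (lo-cc)*(1-k)+cc, lo); hi2=np.where(hi<cc,(hi-cc)*(1-k)+cc,hi)
        mid=(lo2+hi2)/2; r=cv2.minAreaRect(W.astype(np.float32))
        out.append((ce[i].round(),(Rm.T@mid).round(1),(hi2-lo2).round(1),round(r[2],1)))
    return out
E
python3 - <<'E'
from h import *
for o in nests('w3'): print(*o)
im,d,cal=load('w3');P=cloud(d,cal)
sub=P[265:320,250:310]; print('puck top z',np.median(sub[...,2]))
m=((P[...,2]>240)&(P[...,2]<262)).astype(np.uint8); 
m=cv2.morphologyEx(m,cv2.MORPH_OPEN,np.ones((5,5),np.uint8))
n,L,st,ce=cv2.connectedComponentsWithStats(m); i=L[290,280]
c,_=cv2.findContours((L==i).astype(np.uint8),cv2.RETR_EXTERNAL,cv2.CHAIN_APPROX_NONE); c=max(c,key=len).reshape(-1,2)
print(st[i]); W=plane(cal,c,np.median(sub[...,2]));print(cv2.minEnclosingCircle(W[:,:2].astype(np.float32)), W.min(0),W.max(0))
E
```

```text
[225.  91.] [501.4 133.5] [61.4 27.7] 2.1
[293. 128.] [534.8 198. ] [113.6  31.6] 1.7
[356. 128.] [533.2 256.3] [114.9  40.6] 1.8
[148.  96.] [506.7  61.5] [50.1 49.6] 1.2
[153. 175.] [576.3  63.1] [60.6 50.1] 2.4
[227. 163.] [568.1 135.4] [48.8 49. ] 0.8
puck top z 249.50878968422245
[  181   234   196   113 11962]
((587.697021484375, 184.98440551757812), 37.70171356201172) [565.28981517 147.29997699 249.50878968] [613.06168039 222.66884583 249.50878968]
```

>>> {"method": "drive_tool", "body": {
  "gripper": [1,1,1,1,1,1,1,1],
  "linear": [
    [-0.086,-0.196,-0.2],
    [-0.086,-0.196,-0.4],
    [-0.086,-0.196,-0.6],
    [-0.086,-0.196,-0.7],
    [-0.086,-0.196,-0.75],
    [-0.086,-0.196,-0.76],
    [-0.086,-0.196,-0.76],
    [-0.086,-0.196,-0.76]
  ],
  "angular": [
    [0,0,0],
    [0,0,0],
    [0,0,0],
    [0,0,0],
    [0,0,0],
    [0,0,0],
    [0,0,0],
    [0,0,0]
  ]
}}

```text
t: 5.3
ee_pos: [569.3, 135.5, 47.3]
orientation: [179.9, -0.0, 91.8]
ft_force: [0.4, -0.1, -0.8]
width: 0.508
```

```bash
python3 - <<'E'
from h import *
print(readout.state()['ee_pos'],readout.state()['width']); snap('wrist','w4')
E
```

```text
[569.29755609 135.54714307  47.31701847] 0.5077756399845409
```

View pics/w4.png

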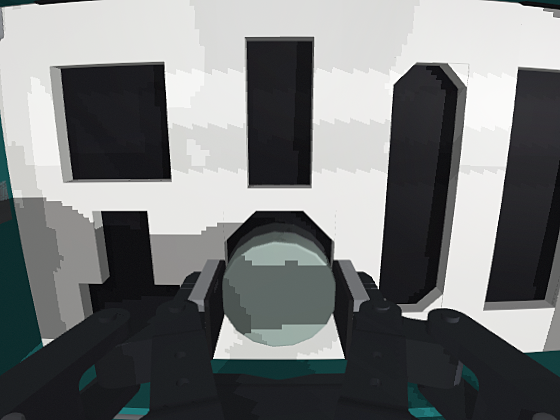

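>>> {"method": "drive_tool", "body": {
  "gripper": [1,1,1,1,1,-0.3,-0.3,-0.3],
  "linear": [
    [0,0,-0.02],
    [0,0,-0.035],
    [0,0,-0.05],
    [0,0,-0.05],
    [0,0,-0.05],
    [0,0,-0.05],
    [0,0,-0.05],
    [0,0,-0.05]
  ],
  "angular": [
    [0,0,0],
    [0,0,0],
    [0,0,0],
    [0,0,0],
    [0,0,0],
    [0,0,0],
    [0,0,0],
    [0,0,0]
  ]
}}

```text
t: 6.35
ee_pos: [568.5, 135.3, 33.6]
orientation: [-180.0, 0.0, 91.8]
ft_force: [-0.4, -0.3, 1.1]
width: 0.652
```

>>> {"method": "drive_tool", "body": {
  "gripper": [-0.3,-0.3,-0.3,-0.3,-0.3,-0.5,-1,-1],
  "linear": [
    [0,0,0.02],
    [0,0,0.1],
    [0,0,0.3],
    [0,-0.25,0.5],
    [0,-0.5,0.7],
    [0,-0.75,0.8],
    [0,-1,0.8],
    [0,-1,0.8]
  ],
  "angular": [
    [0,0,0],
    [0,0,0],
    [0,0,0],
    [0,0,0],
    [0,0,0],
    [0,0,0],
    [0,0,0],
    [0,0,0]
  ]
}}

```text
t: 7.35
ee_pos: [568.5, -117.4, 235.0]
orientation: [179.9, 0.0, 91.7]
ft_force: [0.5, 1.2, -0.8]
width: 1.003
```

```bash
python3 - <<'E'
from h import *
print(readout.state()['ee_pos'],readout.state()['width']); snap('wrist','w5'); snap('top','t5')
im,d,c=load('t5');P=cloud(d,c);cv2.imwrite('pics/t5b.png',cv2.resize(im[140:320,90:490],None,fx=2,fy=2,interpolation=cv2.INTER_CUBIC))
uv=proj(c,[(568,135,48)])[0].astype(int);print(uv,P[uv[1]-2:uv[1]+3,uv[0]-2:uv[0]+3,2].round())
showcomps('w5')
E
```

```text
[ 568.50347025 -117.40161794  235.04469363] 1.003180326905974
[237 210] [[45. 48. 51. 49. 49.]
 [51. 48. 48. 49. 48.]
 [52. 47. 48. 52. 48.]
 [46. 47. 47. 49. 50.]
 [48. 48. 49. 51. 50.]]
[19. 64.] 3221 z26.1 rect c [ 447.4 -371.4] size [105.5  39.3] ang 21.6 bgr [ 64. 113. 209.]
[124.  55.] 3615 z26.2 rect c [ 449.4 -260.8] size [108.3  30.6] ang 18.0 bgr [247. 249. 249.]
[238.  61.] 1954 z25.6 rect c [ 449.3 -154.4] size [46.5 57.5] ang 58.1 bgr [201. 208. 214.]
[540. 129.] 1578 z23.2 rect c [501.8 137. ] size [62.8 27.6] ang 1.9 bgr [52. 49. 49.]
[470. 130.] 2635 z23.0 rect c [507.1  64.2] size [50.7 50.4] ang 2.5 bgr [50. 47. 47.]
[ 25. 194.] 1245 z25.9 rect c [ 581.2 -375.5] size [24.8 61.5] ang 30.3 bgr [41. 98. 30.]
[462. 206.] 1992 z23.0 rect c [577.6  66.6] size [61.6 50.2] ang 0.9 bgr [42. 39. 40.]
[245. 214.] 2093 z26.3 rect c [ 596.5 -150. ] size [45.8 46. ] ang 1.5 bgr [107. 201. 239.]
[ 36. 317.] 1105 z24.2 rect c [ 722.6 -386.1] size [20.8 96. ] ang 1.1 bgr [ 54. 144. 245.]
[269. 362.] 1517 z24.4 rect c [ 765.5 -120.2] size [114.9  21.1] ang 87.7 bgr [119. 195. 242.]
```

View pics/t5b.png

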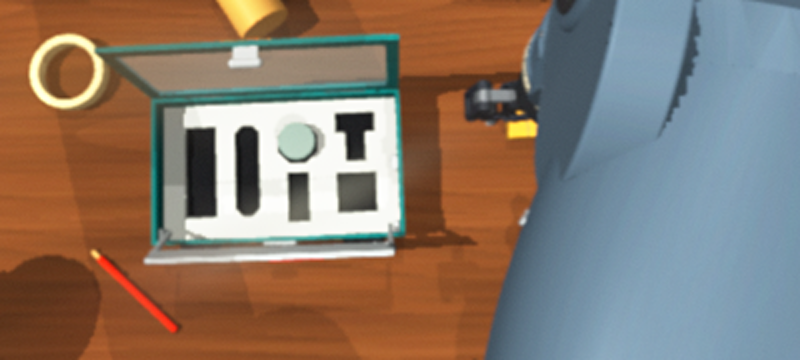

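View pics/w5.png

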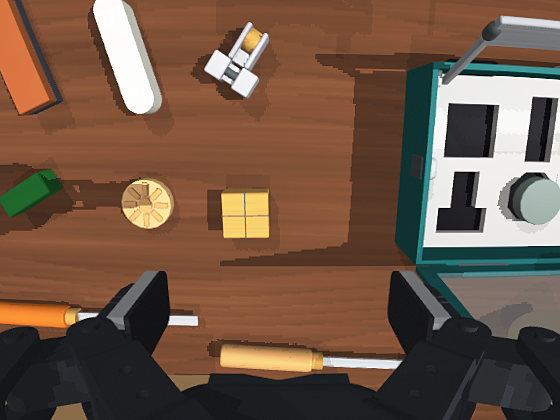

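The puck is seated (top z about 48). All the other pieces are now visible: stone (25,55), slip (124,55), guide (238,60), compound (30,192), block (245,213). The rosette at (147,203) stays put. I'll refine the measurements.

```bash
python3 - <<'E'
from h import *
showcomps('w5',24,32,800)
for o in nests('w5'): print(*o)
E
```

```text
[18. 64.] 2946 z26.1 rect c [ 447.6 -372.3] size [103.8  36.9] ang 21.0 bgr [ 66. 116. 215.]
[124.  55.] 3455 z26.2 rect c [ 449.3 -261.5] size [107.7  29.4] ang 18.1 bgr [250. 252. 252.]
[ 24. 195.] 1145 z26.0 rect c [ 581.6 -376.7] size [24.1 59. ] ang 30.6 bgr [ 42. 101.  31.]
[245. 214.] 2030 z26.3 rect c [ 597. -150.] size [44.8 46. ] ang 1.5 bgr [108. 203. 242.]
[539. 129.] [502.2 136.1] [62.1 31.3] 1.8
[469. 130.] [507.2  63.7] [50.  52.6] 2.1
[460. 206.] [577.   64.8] [61.3 50.8] 1.4
```

>>> {"method": "drive_tool", "body": {
  "gripper": [-1,-1,-1,-1,-1,-1,-1,1],
  "linear": [
    [0.112,-0.141,-0.2],
    [0.112,-0.141,-0.4],
    [0.112,-0.141,-0.6],
    [0.112,-0.141,-0.78],
    [0.112,-0.141,-0.87],
    [0.112,-0.141,-0.889],
    [0.112,-0.141,-0.889],
    [0.112,-0.141,-0.889]
  ],
  "angular": [
    [0,0,0],
    [0,0,0],
    [0,0,0],
    [0,0,0],
    [0,0,0],
    [0,0,0],
    [0,0,0],
    [0,0,0]
  ],
  "force": 80
}}

```text
t: 8.45
ee_pos: [597.5, -150.0, 12.9]
orientation: [179.9, 0.0, 91.8]
ft_force: [-0.1, -0.5, -0.8]
width: 0.815
```

>>> {"method": "drive_tool", "body": {
  "gripper": [1,1,1,1,1,1,1,1],
  "linear": [
    [0,0,0],
    [0,0,0],
    [0,0,0],
    [0,0,0],
    [0,0,0.1],
    [0,0.1,0.3],
    [0,0.3,0.5],
    [0,0.5,0.7]
  ],
  "angular": [
    [0,0,0],
    [0,0,0],
    [0,0,0],
    [0,0,0],
    [0,0,0],
    [0,0,0],
    [0,0,0],
    [0,0,0]
  ]
}}

```text
t: 9.45
ee_pos: [596.3, -35.6, 176.6]
orientation: [180.0, 0.0, 91.7]
ft_force: [1.9, 0.1, -3.6]
width: 0.51
```

>>> {"method": "drive_tool", "body": {
  "gripper": [1,1,1,1,1,1,1,1],
  "linear": [
    [-0.15,0.15,-0.05],
    [-0.3,0.3,-0.1],
    [-0.36,0.346,-0.2],
    [-0.36,0.346,-0.35],
    [-0.36,0.346,-0.5],
    [-0.36,0.346,-0.54],
    [-0.36,0.346,-0.54],
    [-0.36,0.346,-0.54]
  ],
  "angular": [
    [0,0,0],
    [0,0,0],
    [0,0,0],
    [0,0,0],
    [0,0,0],
    [0,0,0],
    [0,0,0],
    [0,0,0]
  ]
}}

```text
t: 10.45
ee_pos: [506.8, 50.3, 41.4]
orientation: [179.9, -0.0, 91.8]
ft_force: [-8.2, 3.5, 17.7]
width: 0.511
```

```bash
python3 - <<'E'
from h import *
print(readout.state()['ee_pos'],readout.state()['width'],readout.state()['ft_force']); snap('wrist','w6')
E
```

```text
[506.81574172  50.29931928  41.42258167] 0.5106048993696714 [-8.24639598  3.50842345 17.74911813]
```

View pics/w6.png

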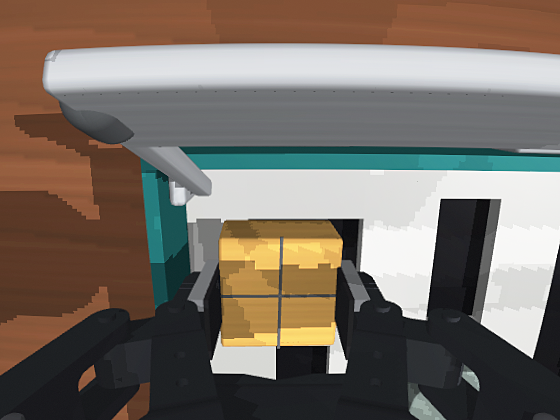

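The block is about 11 mm short in y: the last call ended rate-limited, so my bookkeeping was off. It is resting lightly on the tray. I'll raise it and re-centre.

>>> {"method": "drive_tool", "body": {
  "gripper": [1,1,1,1,1,1,1,1],
  "linear": [
    [0,0,0.05],
    [0,0,0.05],
    [0,0.045,0.05],
    [0,0.045,0.05],
    [0,0.045,0.04],
    [0,0.045,0.04],
    [0,0.045,0.04],
    [0,0.045,0.04]
  ],
  "angular": [
    [0,0,0],
    [0,0,0],
    [0,0,0],
    [0,0,0],
    [0,0,0],
    [0,0,0],
    [0,0,0],
    [0,0,0]
  ]
}}

```text
t: 11.5
ee_pos: [506.6, 61.1, 50.0]
orientation: [180.0, 0.0, 91.7]
ft_force: [-0.3, -0.2, -3.1]
width: 0.514
```

```bash
python3 - <<'E'
from h import *
print(readout.state()['ee_pos'],readout.state()['width'],readout.state()['ft_force']); snap('wrist','w7')
im,d,cal=load('w7');P=cloud(d,cal)
print(P[285:330:10,250:330:20,2].round(1))
E
```

```text
[506.62927891  61.09540264  49.97624773] 0.5140152448338334 [-0.3025685  -0.19871599 -3.11023049]
[[64.9 65.5 64.1 64.5]
 [65.5 65.9 65.  64.4]
 [66.  65.9 64.9 63.3]
 [65.4 65.  64.2 64.2]
 [66.3 64.6 63.9 63.6]]
```

View pics/w7.png

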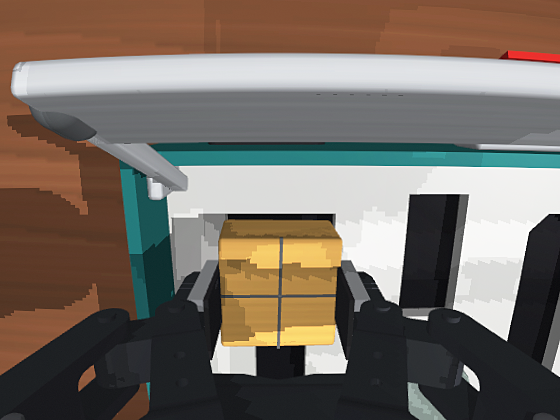

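```bash
python3 - <<'E'
from h import *
im,d,cal=load('w7')
print('cross',plane(cal,[(281,296)],65), 'near/far top edge',plane(cal,[(281,236),(281,346)],65))
print('nest edge',plane(cal,[(228,214),(335,214)],31),plane(cal,[(228,214),(335,214)],22))
E
```

```text
cross [[506.09453677  61.7743855   65.        ]] near/far top edge [[482.07847993  61.02189208  65.        ]
 [528.27751406  62.4735194   65.        ]]
nest edge [[483.42649275  37.35055139  31.        ]
 [482.01669069  85.72260078  31.        ]] [[485.81837709  36.16088635  22.        ]
 [484.33020715  87.22183443  22.        ]]
```

>>> {"method": "drive_tool", "body": {
  "gripper": [1,1,1,1,1,1,1,1],
  "linear": [
    [0.006,0,0],
    [0.006,0,-0.02],
    [0.006,0,-0.035],
    [0.006,0,-0.045],
    [0.006,0,-0.055],
    [0.006,0,-0.066],
    [0.006,0,-0.066],
    [0.006,0,-0.066]
  ],
  "angular": [
    [0,0,0],
    [0,0,0],
    [0,0,0],
    [0,0,0],
    [0,0,0],
    [0,0,0],
    [0,0,0],
    [0,0,0]
  ]
}}

```text
t: 12.55
ee_pos: [508.2, 61.3, 34.4]
orientation: [180.0, -0.0, 91.8]
ft_force: [-9.5, -0.3, 20.5]
width: 0.518
```

```bash
python3 - <<'E'
from h import *
print(readout.state()['ee_pos'],readout.state()['ft_force']); snap('wrist','w8')
im,d,cal=load('w8');P=cloud(d,cal)
print(P[245:340:15,230:335:20,2].round(1))
E
```

```text
[508.15433693  61.29868794  34.43241382] [-9.47285493 -0.26282722 20.47285107]
[[49.2 49.2 50.1 49.2 48.5 48.3]
 [49.4 50.3 50.2 49.4 48.3 47.8]
 [49.5 50.2 49.3 49.  49.4 48.9]
 [51.2 50.8 49.4 49.1 49.3 47.4]
 [50.3 49.2 48.6 49.6 49.  48.4]
 [50.9 50.1 49.7 49.8 49.2 48.5]
 [50.3 50.  49.9 49.4 48.5 47.8]]
```

View pics/w8.png

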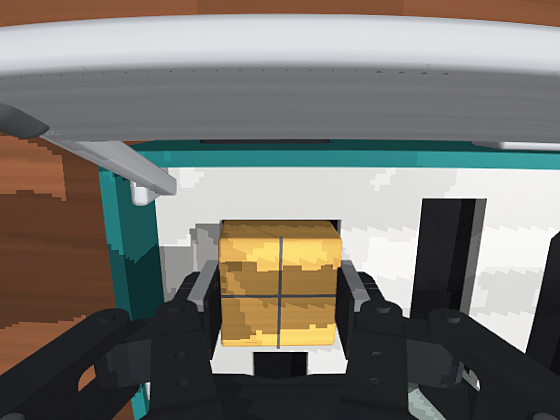

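>>> {"method": "drive_tool", "body": {
  "gripper": [-0.3,-0.3,-0.3,-0.3,-0.3,-0.3,-0.3,-0.3],
  "linear": [
    [0,0,0],
    [0,0,0],
    [0,0,0.05],
    [0,0,0.2],
    [0,0,0.4],
    [0,0,0.6],
    [0,0,0.8],
    [0,0,0.8]
  ],
  "angular": [
    [0,0,0],
    [0,0,0],
    [0,0,0],
    [0,0,0],
    [0,0,0],
    [0,0,0],
    [0,0,0],
    [0,0,0]
  ]
}}

```text
t: 13.6
ee_pos: [509.8, 61.4, 237.9]
orientation: [179.6, -0.0, 91.8]
ft_force: [-0.2, -0.7, -1.3]
width: 0.652
```

```bash
python3 - <<'E'
from h import *
print(readout.state()['ee_pos'],readout.state()['ft_force']); snap('wrist','w9')
im,d,cal=load('w9');P=cloud(d,cal)
showcomps('w9',43,54,300)
for o in nests('w9'): print(*o)
E
```

```text
[509.80832823  61.35745553 237.89007391] [-0.18504418 -0.71988357 -1.31013275]
[510. 243.] 1379 z48.6 rect c [548.8 278.6] size [165.5  89.6] ang 1.2 bgr [50. 50. 16.]
[278. 187.] 2488 z48.4 rect c [511.6  60.7] size [48.4 48.7] ang 1.7 bgr [111. 206. 241.]
[352. 249.] 1428 z48.1 rect c [574.1 138.6] size [44.7 47.8] ang 21.4 bgr [170. 176. 159.]
[286. 301.] 623 z48.7 rect c [634.1  73.2] size [  6.2 126.1] ang 1.6 bgr [64. 64. 20.]
[354. 179.] [501.9 134.4] [61.4 28.5] 1.5
[414. 213.] [535.5 198.4] [112.7  32.4] 0.9
[469. 212.] [533.8 256.8] [113.8  41.3] 0.6
[279. 254.] [576.6  63.8] [59.8 50.1] 1.7
```

View pics/w9.png

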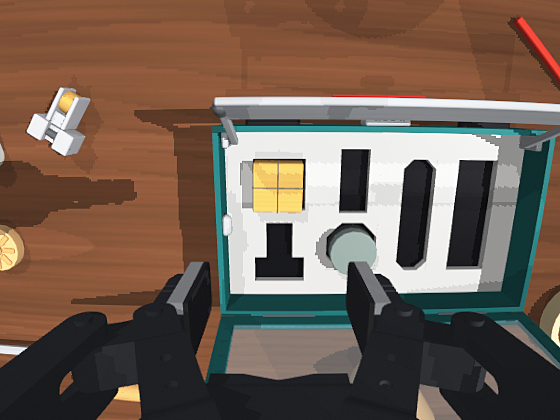

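The block is seated (top z about 48.4). Next is the guide, seen at (60,120): go closer with the wrist turned to match.

>>> {"method": "drive_tool", "body": {
  "gripper": [-1,-1,-1,-1,-1,-1,-1,-1],
  "linear": [
    [-0.04,-0.2,0],
    [-0.08,-0.4,0],
    [-0.12,-0.6,-0.1],
    [-0.18,-0.8,-0.2],
    [-0.18,-0.89,-0.3],
    [-0.18,-0.89,-0.3],
    [-0.18,-0.89,-0.3],
    [-0.18,-0.89,-0.3]
  ],
  "angular": [
    [0,0,-0.04],
    [0,0,-0.08],
    [0,0,-0.12],
    [0,0,-0.16],
    [0,0,-0.193],
    [0,0,-0.193],
    [0,0,-0.193],
    [0,0,-0.193]
  ]
}}

```text
t: 14.65
ee_pos: [463.6, -160.6, 159.1]
orientation: [180.0, -0.0, 57.1]
ft_force: [-0.4, -0.5, 0.8]
width: 1.0
```

```bash
python3 - <<'E'
from h import *
print(readout.state()['ee_pos'],readout.state()['orientation']); snap('wrist','w10')
im,d,cal=load('w10');P=cloud(d,cal)
showcomps('w10',20,32,300);showcomps('w10',8,32,300)
E
```

```text
[ 463.61948386 -160.57643262  159.13662214] [ 1.79950071e+02 -1.86991343e-02  5.71449585e+01]
[507. 162.] 1419 z26.2 rect c [540.2   6.5] size [176.9   7.7] ang 1.2 bgr [66. 67. 23.]
[275. 191.] 2595 z25.7 rect c [ 448.8 -154.9] size [45.2 57.8] ang 58.6 bgr [225. 237. 240.]
[162. 255.] 4476 z26.1 rect c [ 447.4 -261. ] size [109.3  31.8] ang 18.0 bgr [250. 251. 252.]
[ 43. 303.] 2945 z26.0 rect c [ 429.2 -378.1] size [78.9 41.6] ang 21.7 bgr [ 71. 122. 209.]
[501. 155.] 2947 z20.4 rect c [537.3   4.1] size [ 35.7 180.1] ang 83.4 bgr [67. 68. 23.]
[275. 191.] 3051 z25.3 rect c [ 448.5 -154.7] size [45.2 58.5] ang 58.6 bgr [217. 230. 234.]
[164. 253.] 5215 z26.0 rect c [ 446.7 -258.6] size [109.3  36.8] ang 18.0 bgr [247. 249. 249.]
[ 46. 300.] 3712 z25.7 rect c [ 428.2 -373.8] size [80.3 50.3] ang 21.7 bgr [ 70. 113. 189.]
[271. 361.] 1654 z14.6 rect c [ 575.9 -242.3] size [48.6 37.6] ang 57.0 bgr [171. 234. 249.]
[489. 413.] 375 z16.9 rect c [747.6 -99.7] size [37.3 17.5] ang 51.8 bgr [105. 167. 210.]
```

View pics/w10.png

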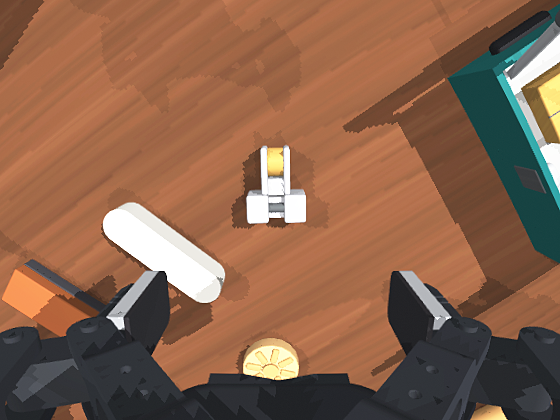

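>>> {"method": "drive_tool", "body": {
  "gripper": [-1,-1,-1,-1,-1,-1,1,1],
  "linear": [
    [-0.088,0.043,-0.15],
    [-0.088,0.043,-0.35],
    [-0.088,0.043,-0.5],
    [-0.088,0.043,-0.57],
    [-0.088,0.043,-0.588],
    [-0.088,0.043,-0.588],
    [-0.088,0.043,-0.588],
    [-0.088,0.043,-0.588]
  ],
  "angular": [
    [0,0,0.008],
    [0,0,0.008],
    [0,0,0.008],
    [0,0,0.008],
    [0,0,0.008],
    [0,0,0.008],
    [0,0,0.008],
    [0,0,0.008]
  ]
}}

```text
t: 15.7
ee_pos: [441.6, -150.7, 12.1]
orientation: [179.9, -0.0, 58.5]
ft_force: [-0.2, 0.4, -0.0]
width: 0.602
```

>>> {"method": "drive_tool", "body": {
  "gripper": [1,1,1,1,1,1,1,1],
  "linear": [
    [0,0,0],
    [0,0,0],
    [0,0,0],
    [0,0,0],
    [0,0,0],
    [0,0,0.1],
    [0,0,0.3],
    [0,0,0.3]
  ],
  "angular": [
    [0,0,0],
    [0,0,0],
    [0,0,0],
    [0,0,0],
    [0,0,0],
    [0,0,0],
    [0,0,0],
    [0,0,0]
  ]
}}

```text
t: 16.7
ee_pos: [443.2, -151.3, 89.4]
orientation: [179.7, -0.1, 58.5]
ft_force: [-0.1, 0.2, -1.4]
width: 0.235
```

```bash
python3 - <<'E'
from h import *
print(readout.state()['ee_pos'],readout.state()['orientation']); snap('wrist','w11')
E
```

```text
[ 443.17564596 -151.26824548   89.41841212] [ 1.79697818e+02 -6.84684760e-02  5.84529326e+01]
```

View pics/w11.png

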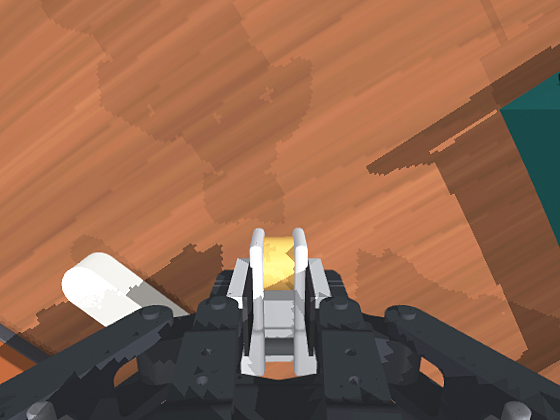

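```bash
python3 - <<'E'
from h import *
from scipy.spatial.transform import Rotation as Ro
im,d,cal=load('w11');P=cloud(d,cal)
T=np.array([443.176,-151.268,89.418]);R=Ro.from_euler('xyz',[179.698,-.068,58.453],degrees=True).as_matrix()
Q=(P-T)@R
for u in(257,300):
    print(u,[(v,*Q[v,u].round(1)) for v in range(222,384,4)])
E
```

```text
257 [(222, np.float64(-14.7), np.float64(-0.1), np.float64(88.5)), (226, np.float64(-14.7), np.float64(2.8), np.float64(89.2)), (230, np.float64(-9.8), np.float64(-20.1), np.float64(5.9)), (234, np.float64(-9.4), np.float64(-20.4), np.float64(-0.6)), (238, np.float64(-9.2), np.float64(-20.2), np.float64(-5.0)), (242, np.float64(-8.8), np.float64(-20.4), np.float64(-10.5)), (246, np.float64(-8.7), np.float64(-20.1), np.float64(-14.2)), (250, np.float64(-8.7), np.float64(-18.6), np.float64(-14.2)), (254, np.float64(-8.7), np.float64(-17.3), np.float64(-14.9)), (258, np.float64(-8.8), np.float64(-14.9), np.float64(-12.9)), (262, np.float64(-8.7), np.float64(-14.2), np.float64(-15.0)), (266, np.float64(-8.8), np.float64(-12.3), np.float64(-14.4)), (270, np.float64(-8.8), np.float64(-10.9), np.float64(-14.9)), (274, np.float64(-8.8), np.float64(-9.4), np.float64(-15.2)), (278, np.float64(-8.9), np.float64(-7.1), np.float64(-13.7)), (282, np.float64(-8.9), np.float64(-5.7), np.float64(-14.1)), (286, np.float64(-8.9), np.float64(-4.5), np.float64(-15.2)), (290, np.float64(-8.9), np.float64(
[... 3255 characters left out ...]
(18.6), np.float64(-14.5)), (342, np.float64(7.8), np.float64(20.3), np.float64(-14.7)), (346, np.float64(7.8), np.float64(22.5), np.float64(-14.3)), (350, np.float64(7.9), np.float64(24.8), np.float64(-13.7)), (354, np.float64(7.9), np.float64(26.4), np.float64(-14.0)), (358, np.float64(7.9), np.float64(27.9), np.float64(-14.7)), (362, np.float64(7.9), np.float64(29.5), np.float64(-15.1)), (366, np.float64(8.0), np.float64(32.2), np.float64(-14.1)), (370, np.float64(8.0), np.float64(33.8), np.float64(-14.6)), (374, np.float64(8.1), np.float64(36.6), np.float64(-13.7)), (378, np.float64(3.9), np.float64(-11.0), np.float64(-74.9)), (382, np.float64(3.8), np.float64(-11.2), np.float64(-76.6))]
```

>>> {"method": "drive_tool", "body": {
  "gripper": [1,1,1,1,1,1,1,1],
  "linear": [
    [0.05,0.05,0.2],
    [0.15,0.25,0.3],
    [0.27,0.45,0.3],
    [0.39,0.65,0.3],
    [0.506,0.854,0.3],
    [0.506,0.854,0.1],
    [0.506,0.854,-0.1],
    [0.506,0.854,-0.1]
  ],
  "angular": [
    [0,0,0.03],
    [0,0,0.07],
    [0,0,0.11],
    [0,0,0.15],
    [0,0,0.1845],
    [0,0,0.1845],
    [0,0,0.1845],
    [0,0,0.1845]
  ]
}}

```text
t: 17.75
ee_pos: [564.1, 62.7, 57.2]
orientation: [-179.5, 0.0, 91.7]
ft_force: [-0.0, 0.2, -0.8]
width: 0.237
```

```bash
python3 - <<'E'
from h import *
print(readout.state()['ee_pos'],readout.state()['orientation'],readout.state()['width']); snap('wrist','w12')
E
```

```text
[564.10494177  62.6894709   57.2385096 ] [-1.79521845e+02  3.94229451e-02  9.16800111e+01] 0.23663794969511484
```

View pics/w12.png

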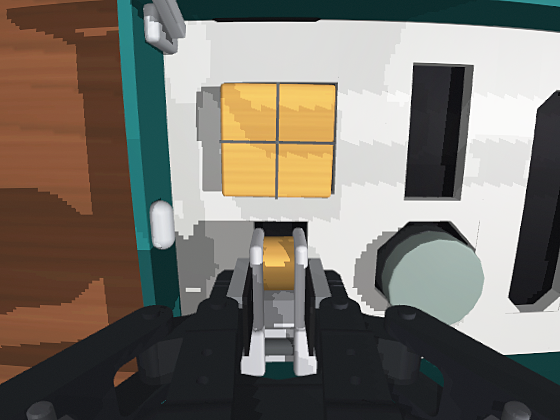

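>>> {"method": "drive_tool", "body": {
  "gripper": [1,1,1,1,1,1,1,1],
  "linear": [
    [0,0,-0.03],
    [0,0,-0.06],
    [0,0,-0.06],
    [0,0,-0.06],
    [0,0,-0.06],
    [0,0,-0.06],
    [0,0,-0.06],
    [0,0,-0.06]
  ],
  "angular": [
    [0,0,0],
    [0,0,0],
    [0,0,0],
    [0,0,0],
    [0,0,0],
    [0,0,0],
    [0,0,0],
    [0,0,0]
  ]
}}

```text
t: 18.8
ee_pos: [567.6, 63.0, 46.5]
orientation: [-180.0, 0.0, 91.7]
ft_force: [0.4, 0.9, -0.4]
width: 0.234
```

```bash
cat >> h.py <<'E'
from scipy.spatial.transform import Rotation as Ro
def toolQ(P):
    s=readout.state();R=Ro.from_euler('xyz',s['orientation'],degrees=True).as_matrix()
    return (P-s['ee_pos'])@R
E
python3 - <<'E'
from h import *
s=readout.state();print(s['ee_pos'],s['orientation'],s['width'],s['ft_force']); snap('wrist','w13')
im,d,cal=load('w13');P=cloud(d,cal);Q=toolQ(P)
for u in(261,300,278): print(u,[(v,*P[v,u].round(1)) for v in range(208,260,3)])
cv2.imwrite('pics/w13b.png',cv2.resize(im[180:400,180:400],None,fx=2.7,fy=2.7))
E
```

```text
[567.59792386  62.95032927  46.45168322] [-1.79998445e+02  1.14830329e-03  9.16649112e+01] 0.23423364759931303 [ 0.41106606  0.85645902 -0.44118476]
261 [(208, np.float64(540.5), np.float64(54.2), np.float64(30.4)), (211, np.float64(541.4), np.float64(54.3), np.float64(31.9)), (214, np.float64(543.0), np.float64(54.3), np.float64(31.3)), (217, np.float64(544.4), np.float64(54.3), np.float64(31.2)), (220, np.float64(548.3), np.float64(54.0), np.float64(22.1)), (223, np.float64(549.4), np.float64(54.0), np.float64(23.3)), (226, np.float64(550.9), np.float64(54.1), np.float64(23.0)), (229, np.float64(547.4), np.float64(54.7), np.float64(39.2)), (232, np.float64(547.9), np.float64(54.9), np.float64(42.1)), (235, np.float64(547.7), np.float64(55.1), np.float64(46.8)), (238, np.float64(548.1), np.float64(55.2), np.float64(49.3)), (241, np.float64(547.8), np.float64(55.4), np.float64(53.9)), (244, np.float64(548.3), np.float64(55.5), np.float64(56.0)), (247, np.float64(548.9), np.float64(55.6), np.float64(57.7)), (250, np.float64(549.5), np.float64(55.6), np.float64(59.3)), (253, np.float64
[... 1711 characters left out ...]
np.float64(22.8)), (229, np.float64(552.3), np.float64(62.1), np.float64(22.8)), (232, np.float64(553.9), np.float64(62.1), np.float64(22.3)), (235, np.float64(555.4), np.float64(62.1), np.float64(22.2)), (238, np.float64(548.1), np.float64(61.9), np.float64(48.8)), (241, np.float64(548.6), np.float64(62.0), np.float64(51.1)), (244, np.float64(549.1), np.float64(62.0), np.float64(53.0)), (247, np.float64(550.3), np.float64(62.0), np.float64(53.1)), (250, np.float64(550.9), np.float64(62.0), np.float64(54.9)), (253, np.float64(551.6), np.float64(62.0), np.float64(56.2)), (256, np.float64(553.1), np.float64(62.1), np.float64(55.6)), (259, np.float64(554.1), np.float64(62.1), np.float64(56.1))]
```

View pics/w13b.png

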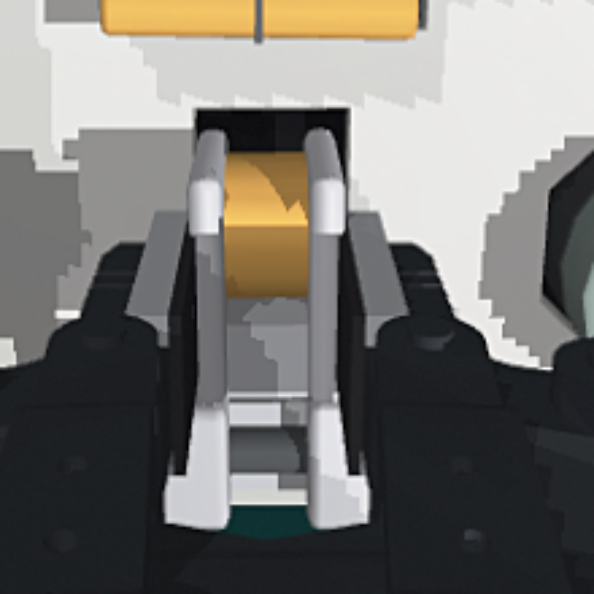

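>>> {"method": "drive_tool", "body": {
  "gripper": [1,1,1,1,1,1,1,1],
  "linear": [
    [0,0.002,-0.01],
    [0,0.002,-0.02],
    [0,0.002,-0.03],
    [0,0.002,-0.04],
    [0,0.002,-0.05],
    [0,0.002,-0.05],
    [0,0.002,-0.05],
    [0,0.002,-0.05]
  ],
  "angular": [
    [0,0,0],
    [0,0,0],
    [0,0,0],
    [0,0,0],
    [0,0,0],
    [0,0,0],
    [0,0,0],
    [0,0,0]
  ]
}}

```text
t: 19.85
ee_pos: [567.6, 63.4, 34.0]
orientation: [180.0, 0.0, 91.7]
ft_force: [-1.2, 0.2, 4.8]
width: 0.233
```

>>> {"method": "drive_tool", "body": {
  "gripper": [0.2,0.2,0.2,0.2,0.2,0.2,-1,-1],
  "linear": [
    [0,0,0],
    [0,0,0],
    [0,0,0.04],
    [0,0,0.2],
    [0,0,0.4],
    [0,0,0.6],
    [-0.1,-0.18,0.6],
    [-0.2,-0.36,0.6]
  ],
  "angular": [
    [0,0,0],
    [0,0,0],
    [0,0,0],
    [0,0,0],
    [0,0,0],
    [0,0,0],
    [0,0,0.03],
    [0,0,0.06]
  ]
}}

```text
t: 20.85
ee_pos: [517.4, -27.3, 185.2]
orientation: [179.9, 0.0, 102.7]
ft_force: [0.5, -1.0, -1.0]
width: 0.811
```

```bash
python3 - <<'E'
from h import *
s=readout.state();print(s['ee_pos'],s['orientation'],s['width'],s['ft_force']); snap('wrist','w14')
im,d,cal=load('w14');P=cloud(d,cal);showcomps('w14',43,54)
E
```

```text
[517.42231015 -27.28005475 185.15436772] [1.79899359e+02 3.67034678e-02 1.02714171e+02] 0.8114969000522253 [ 0.45931925 -0.98327666 -1.02906814]
[388. 215.] 3263 z48.3 rect c [511.3  66.9] size [49.7 51.5] ang 0.4 bgr [105. 197. 235.]
[352. 299.] 848 z47.9 rect c [586.5  55.5] size [61.8 26.9] ang 11.4 bgr [193. 189. 188.]
[451. 297.] 1610 z48.3 rect c [572.7 148.8] size [52.2 38.3] ang 68.8 bgr [163. 169. 153.]
[340. 339.] 485 z48.7 rect c [636.3  59.2] size [ 7.8 73. ] ang 1.8 bgr [60. 61. 19.]
```

View pics/w14.png

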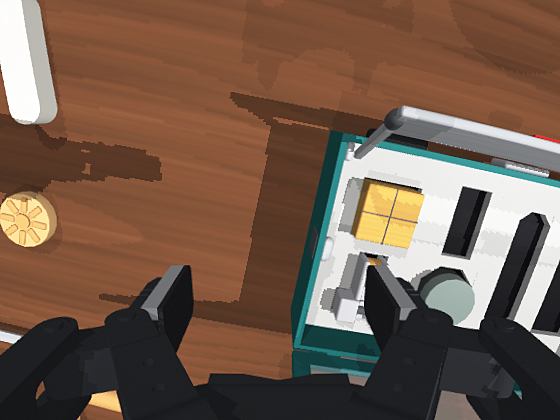

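The guide, block and puck tops are all at z about 48, so all three are seated. Now the slip.

>>> {"method": "drive_tool", "body": {
  "gripper": [-1,-1,-1,-1,-1,-1,-1,-1],
  "linear": [
    [-0.06,-0.24,0],
    [-0.11,-0.47,0],
    [-0.17,-0.7,-0.04],
    [-0.217,-0.915,-0.08],
    [-0.217,-0.915,-0.08],
    [-0.217,-0.915,-0.08],
    [-0.217,-0.915,-0.08],
    [-0.217,-0.915,-0.08]
  ],
  "angular": [
    [0,0,0.03],
    [0,0,0.03],
    [0,0,0.03],
    [0,0,0.03],
    [0,0,0.03],
    [0,0,0.03],
    [0,0,0.03],
    [0,0,0.03]
  ]
}}

```text
t: 21.9
ee_pos: [463.8, -254.5, 164.3]
orientation: [180.0, 0.0, 107.9]
ft_force: [-0.7, -0.3, 0.4]
width: 1.001
```

```bash
python3 - <<'E'
from h import *
s=readout.state();print(s['ee_pos'],s['orientation'],s['width'],s['ft_force']); snap('wrist','w15')
showcomps('w15',24,32,400)
E
```

```text
[ 463.80172721 -254.46390223  164.27899491] [1.79981622e+02 1.59915056e-02 1.07949689e+02] 1.0006250236244658 [-0.72506223 -0.34180929  0.3714319 ]
[135. 130.] 6774 z26.2 rect c [ 444.4 -374.6] size [110.   36.7] ang 22.0 bgr [ 83. 141. 230.]
[275. 178.] 4860 z26.4 rect c [ 447.6 -262.6] size [108.9  28.1] ang 18.1 bgr [255. 255. 255.]
[ 96. 288.] 1401 z26.1 rect c [ 580.9 -377.2] size [24.4 58.7] ang 29.4 bgr [ 88. 204.  67.]
```

View pics/w15.png

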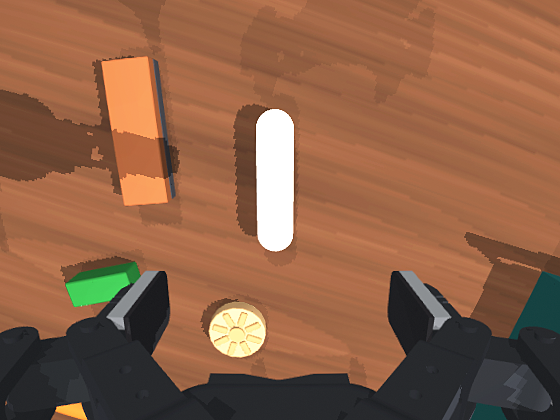

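>>> {"method": "drive_tool", "body": {
  "gripper": [-1,-1,-1,-1,-1,-1,1,1],
  "linear": [
    [-0.065,-0.032,-0.15],
    [-0.065,-0.032,-0.35],
    [-0.065,-0.032,-0.52],
    [-0.065,-0.032,-0.6],
    [-0.065,-0.032,-0.611],
    [-0.065,-0.032,-0.611],
    [-0.065,-0.032,-0.611],
    [-0.065,-0.032,-0.611]
  ],
  "angular": [
    [0,0,0],
    [0,0,0],
    [0,0,0],
    [0,0,0],
    [0,0,0],
    [0,0,0],
    [0,0,0],
    [0,0,0]
  ]
}}

```text
t: 22.95
ee_pos: [447.6, -263.5, 12.0]
orientation: [180.0, 0.1, 107.9]
ft_force: [-0.2, -1.2, -0.6]
width: 0.605
```

>>> {"method": "drive_tool", "body": {
  "gripper": [1,1,1,1,1,1,1,1],
  "linear": [
    [0,0,0],
    [0,0,0],
    [0,0,0],
    [0,0,0],
    [0,0,0],
    [0,0,0.2],
    [0,0,0.4],
    [0,0,0.4]
  ],
  "angular": [
    [0,0,0],
    [0,0,0],
    [0,0,0],
    [0,0,0],
    [0,0,0],
    [0,0,0],
    [0,0,0],
    [0,0,0]
  ]
}}

```text
t: 23.95
ee_pos: [449.0, -264.5, 114.8]
orientation: [179.8, 0.3, 107.9]
ft_force: [0.3, -0.3, -2.3]
width: 0.305
```

```bash
python3 - <<'E'
from h import *
s=readout.state();print(s['ee_pos'],s['orientation'],s['width'],s['ft_force']); snap('wrist','w16')
im,d,cal=load('w16');P=cloud(d,cal);Q=toolQ(P)
print([(v,*Q[v,279].round(1)) for v in range(120,370,6)])
print([(u,*Q[230,u].round(1)) for u in range(235,325,4)])
E
```

```text
[ 449.03858499 -264.46565653  114.75104954] [179.76838504   0.26333312 107.8617642 ] 0.30535121580332125 [ 0.3280616  -0.2718909  -2.34753247]
[(120, np.float64(-0.6), np.float64(-63.5), np.float64(112.6)), (126, np.float64(-0.6), np.float64(-59.5), np.float64(111.6)), (132, np.float64(-0.6), np.float64(-55.5), np.float64(112.1)), (138, np.float64(-0.6), np.float64(-51.5), np.float64(111.1)), (144, np.float64(-0.6), np.float64(-47.4), np.float64(112.3)), (150, np.float64(-0.7), np.float64(-52.9), np.float64(2.9)), (156, np.float64(-0.7), np.float64(-52.5), np.float64(-16.4)), (162, np.float64(-0.7), np.float64(-50.4), np.float64(-16.3)), (168, np.float64(-0.7), np.float64(-48.2), np.float64(-15.5)), (174, np.float64(-0.7), np.float64(-46.3), np.float64(-17.0)), (180, np.float64(-0.7), np.float64(-44.3), np.float64(-17.3)), (186, np.float64(-0.7), np.float64(-42.1), np.float64(-16.8)), (192, np.float64(-0.7), np.float64(-39.9), np.float64(-16.6)), (198, np.float64(-0.7), np.float64(-37.7), np.float64(-16.6)), (204, np.float64(-0.7), np.float64(-35.4), np.float64(-16.2)), (210, np.floa
[... 2411 characters left out ...]
float64(-16.9)), (283, np.float64(0.8), np.float64(-25.7), np.float64(-16.1)), (287, np.float64(2.2), np.float64(-25.9), np.float64(-16.7)), (291, np.float64(3.6), np.float64(-26.3), np.float64(-17.9)), (295, np.float64(5.1), np.float64(-26.3), np.float64(-17.9)), (299, np.float64(6.6), np.float64(-25.8), np.float64(-16.6)), (303, np.float64(8.0), np.float64(-26.0), np.float64(-17.0)), (307, np.float64(9.5), np.float64(-25.8), np.float64(-16.4)), (311, np.float64(11.0), np.float64(-25.7), np.float64(-16.2)), (315, np.float64(12.3), np.float64(-26.0), np.float64(-17.2)), (319, np.float64(28.3), np.float64(13.9), np.float64(111.2)), (323, np.float64(31.3), np.float64(14.2), np.float64(112.0))]
```

View pics/w16.png

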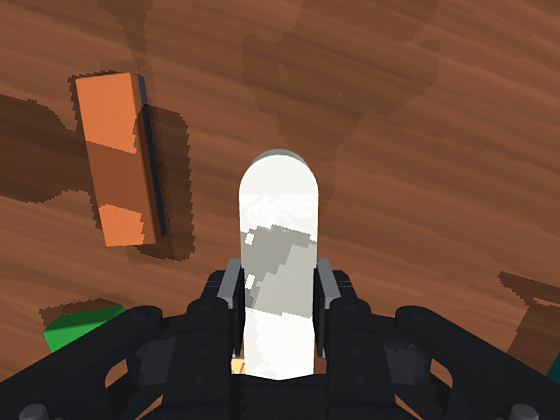

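>>> {"method": "drive_tool", "body": {
  "gripper": [1,1,1,1,1,1,1,1],
  "linear": [
    [0.05,0.05,0.2],
    [0.1,0.25,0.3],
    [0.16,0.45,0.3],
    [0.23,0.65,0.3],
    [0.3,0.85,0.3],
    [0.33,1.0,0.3],
    [0.33,1.0,0.3],
    [0.33,1.0,0.3]
  ],
  "angular": [
    [0,0,-0.03],
    [0,0,-0.06],
    [0,0,-0.09],
    [0,0,-0.09],
    [0,0,-0.09],
    [0,0,-0.09],
    [0,0,-0.09],
    [0,0,-0.09]
  ]
}}

```text
t: 25.0
ee_pos: [529.0, -13.6, 185.1]
orientation: [-179.9, 0.0, 91.7]
ft_force: [0.1, -0.9, -0.7]
width: 0.304
```

```bash
python3 - <<'E'
from h import *
s=readout.state();print(s['ee_pos'],s['orientation'],s['width'],s['ft_force'])
E
```

```text
[529.04342626 -13.5921618  185.13514549] [-1.79897851e+02  8.98318628e-03  9.16789588e+01] 0.3042208852575035 [ 0.09912508 -0.89022688 -0.73575362]
```

>>> {"method": "drive_tool", "body": {
  "gripper": [1,1,1,1,1,1,1,1],
  "linear": [
    [0.01,0.24,0],
    [0.015,0.48,0],
    [0.017,0.7,0],
    [0.017,0.847,-0.1],
    [0.017,0.847,-0.33],
    [0.017,0.847,-0.53],
    [0.017,0.847,-0.56],
    [0.017,0.847,-0.56]
  ],
  "angular": [
    [0,0,0],
    [0,0,0],
    [0,0,0],
    [0,0,0],
    [0,0,0],
    [0,0,0],
    [0,0,0],
    [0,0,0]
  ]
}}

```text
t: 26.0
ee_pos: [534.4, 197.8, 47.2]
orientation: [180.0, -0.0, 91.6]
ft_force: [0.9, 0.5, 0.0]
width: 0.301
```

```bash
python3 - <<'E'
from h import *
s=readout.state();print(s['ee_pos'],s['orientation'],s['width'],s['ft_force']); snap('wrist','w17')
im,d,cal=load('w17');P=cloud(d,cal);Q=toolQ(P)
for u in (275,282): print([(v,*P[v,u].round(1)) for v in range(120,170,3)])
cv2.imwrite('pics/w17b.png',cv2.resize(im[100:330,170:390],None,fx=2.5,fy=2.5))
E
```

```text
[534.42664392 197.82534562  47.16577874] [ 1.79980144e+02 -5.20498333e-03  9.15976859e+01] 0.3014223118067698 [0.87439094 0.54816486 0.04847542]
[(120, np.float64(469.3), np.float64(194.4), np.float64(32.0)), (123, np.float64(470.5), np.float64(194.4), np.float64(31.6)), (126, np.float64(471.7), np.float64(194.4), np.float64(32.2)), (129, np.float64(473.0), np.float64(194.5), np.float64(31.7)), (132, np.float64(474.2), np.float64(194.5), np.float64(32.3)), (135, np.float64(475.5), np.float64(194.5), np.float64(30.5)), (138, np.float64(476.7), np.float64(194.6), np.float64(31.6)), (141, np.float64(478.0), np.float64(194.6), np.float64(31.1)), (144, np.float64(479.8), np.float64(194.6), np.float64(22.9)), (147, np.float64(481.1), np.float64(194.6), np.float64(23.4)), (150, np.float64(481.0), np.float64(194.7), np.float64(40.2)), (153, np.float64(480.9), np.float64(194.8), np.float64(53.5)), (156, np.float64(481.3), np.float64(194.9), np.float64(60.7)), (159, np.float64(482.1), np.float64(194.9), np.float64(62.3)), (162, np.float64(483.2), np.float64(195.0), np.float64(61.7)), (165, np.
[... 488 characters left out ...]
31.4)), (138, np.float64(476.6), np.float64(197.5), np.float64(32.2)), (141, np.float64(477.9), np.float64(197.5), np.float64(31.1)), (144, np.float64(479.7), np.float64(197.7), np.float64(22.9)), (147, np.float64(481.0), np.float64(197.7), np.float64(23.1)), (150, np.float64(480.8), np.float64(197.5), np.float64(40.9)), (153, np.float64(480.8), np.float64(197.4), np.float64(53.6)), (156, np.float64(481.2), np.float64(197.3), np.float64(61.3)), (159, np.float64(482.1), np.float64(197.3), np.float64(62.1)), (162, np.float64(483.3), np.float64(197.4), np.float64(60.8)), (165, np.float64(484.2), np.float64(197.4), np.float64(61.8)), (168, np.float64(485.2), np.float64(197.4), np.float64(62.1))]
```

View pics/w17b.png

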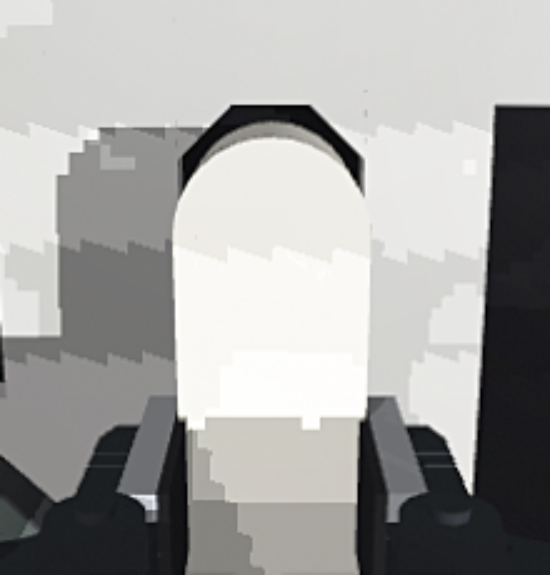

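>>> {"method": "drive_tool", "body": {
  "gripper": [1,1,1,1,1,1,1,1],
  "linear": [
    [0.003,0,0],
    [0.003,0,-0.015],
    [0.003,0,-0.025],
    [0.003,0,-0.035],
    [0.003,0,-0.045],
    [0.003,0,-0.05],
    [0.003,0,-0.05],
    [0.003,0,-0.05]
  ],
  "angular": [
    [0,0,0],
    [0,0,0],
    [0,0,0],
    [0,0,0],
    [0,0,0],
    [0,0,0],
    [0,0,0],
    [0,0,0]
  ]
}}

```text
t: 27.05
ee_pos: [534.5, 198.4, 33.9]
orientation: [-180.0, 0.0, 91.7]
ft_force: [-3.9, -1.5, 5.1]
width: 0.304
```

>>> {"method": "drive_tool", "body": {
  "gripper": [0.15,0.15,0.15,0.15,0.15,0.15,0.15,0.15],
  "linear": [
    [0,0,0],
    [0,0,0],
    [0,0,0.03],
    [0,0,0.2],
    [0,0,0.4],
    [0,0,0.6],
    [0,0,0.7],
    [0,0,0.7]
  ],
  "angular": [
    [0,0,0],
    [0,0,0],
    [0,0,0],
    [0,0,0],
    [0,0,0],
    [0,0,0],
    [0,0,0],
    [0,0,0]
  ]
}}

```text
t: 28.05
ee_pos: [535.6, 198.8, 211.1]
orientation: [179.8, -0.1, 91.7]
ft_force: [0.6, 0.2, -0.5]
width: 0.427
```

```bash
python3 - <<'E'
from h import *
s=readout.state();print(s['ee_pos'],s['orientation'],s['width'],s['ft_force']); snap('wrist','w18')
showcomps('w18',43,54); [print(*o) for o in nests('w18')]
E
```

```text
[535.62425847 198.82217399 211.10596746] [ 1.79785209e+02 -7.38301957e-02  9.16621084e+01] 0.426762503918926 [ 0.6272147   0.21598826 -0.52011836]
[ 57. 152.] 493 z48.8 rect c [504.2  -2.9] size [64.5  7.9] ang 1.6 bgr [83. 82. 26.]
[278. 194.] 3985 z48.4 rect c [539.8 198.5] size [116.5  29.9] ang 1.8 bgr [251. 253. 253.]
[115. 159.] 2958 z48.1 rect c [509.7  51.5] size [49.3 51. ] ang 0.7 bgr [105. 197. 236.]
[399. 199.] 507 z48.5 rect c [542.3 309.6] size [120.7   4.6] ang 2.1 bgr [52. 52. 16.]
[126. 242.] 1838 z47.4 rect c [583.   55.5] size [61.7 49.8] ang 1.1 bgr [192. 195. 199.]
[205. 232.] 2037 z48.1 rect c [575.7 131.1] size [47.8 48.9] ang 89.6 bgr [173. 179. 162.]
[ 75. 255.] 612 z48.9 rect c [597.1  11.9] size [80.2 32. ] ang 1.9 bgr [71. 71. 22.]
[149. 286.] 412 z48.6 rect c [633.   73.1] size [ 5.4 84.9] ang 2.2 bgr [64. 64. 20.]
[278. 286.] 470 z48.4 rect c [628.7 201.6] size [ 5.4 84.6] ang 1.6 bgr [64. 65. 21.]
[205. 152.] [502.3 133.5] [62.1 27.6] 2.0
[342. 188.] [533.5 256.1] [113.2  40.3] 1.6
```

View pics/w18.png

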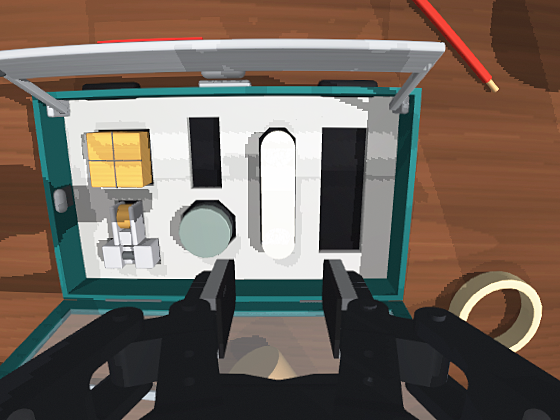

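The slip is seated. Now over to the stone.

>>> {"method": "drive_tool", "body": {
  "gripper": [-1,-1,-1,-1,-1,-1,-1,-1],
  "linear": [
    [-0.04,-0.24,0],
    [-0.08,-0.48,0],
    [-0.12,-0.72,0],
    [-0.15,-0.96,0],
    [-0.15,-1,0],
    [-0.15,-1,0],
    [-0.15,-1,0],
    [-0.15,-1,0]
  ],
  "angular": [
    [0,0,0.03],
    [0,0,0.06],
    [0,0,0.09],
    [0,0,0.113],
    [0,0,0.113],
    [0,0,0.113],
    [0,0,0.113],
    [0,0,0.113]
  ]
}}

```text
t: 29.1
ee_pos: [497.2, -50.4, 208.5]
orientation: [-180.0, -0.0, 112.1]
ft_force: [0.8, -0.1, -0.8]
width: 1.002
```

>>> {"method": "drive_tool", "body": {
  "gripper": [-1,-1,-1,-1,-1,-1,-1,-1],
  "linear": [
    [-0.03,-0.24,0],
    [-0.06,-0.48,-0.05],
    [-0.09,-0.72,-0.1],
    [-0.12,-0.96,-0.15],
    [-0.13,-1,-0.17],
    [-0.13,-1,-0.17],
    [-0.13,-1,-0.17],
    [-0.13,-1,-0.17]
  ],
  "angular": [
    [0,0,0],
    [0,0,0],
    [0,0,0],
    [0,0,0],
    [0,0,0],
    [0,0,0],
    [0,0,0],
    [0,0,0]
  ]
}}

```text
t: 30.1
ee_pos: [465.2, -300.4, 166.7]
orientation: [180.0, 0.0, 112.1]
ft_force: [1.3, 0.6, -0.7]
width: 1.0
```

```bash
python3 - <<'E'
from h import *
s=readout.state();print(s['ee_pos'],s['orientation'],s['width'],s['ft_force']); snap('wrist','w19')
showcomps('w19',24,32,400)
E
```

```text
[ 465.23814758 -300.41904401  166.73707073] [1.79972700e+02 3.18926913e-02 1.12106158e+02] 1.0001507268218195 [ 1.34686973  0.63421625 -0.65437073]
[198. 139.] 6784 z26.3 rect c [ 444.4 -374.8] size [109.2  36.5] ang 22.1 bgr [ 99. 165. 247.]
```

View pics/w19.png

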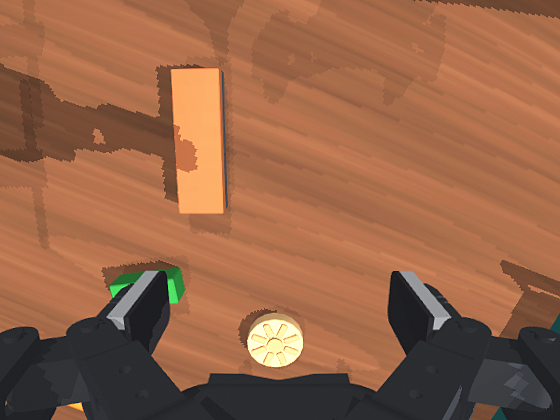

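>>> {"method": "drive_tool", "body": {
  "gripper": [-1,-1,-1,-1,-1,-1,-1,1],
  "linear": [
    [-0.04,-0.15,-0.1],
    [-0.083,-0.298,-0.2],
    [-0.083,-0.298,-0.4],
    [-0.083,-0.298,-0.55],
    [-0.083,-0.298,-0.61],
    [-0.083,-0.298,-0.62],
    [-0.083,-0.298,-0.62],
    [-0.083,-0.298,-0.62]
  ],
  "angular": [
    [0,0,0],
    [0,0,0],
    [0,0,0],
    [0,0,0],
    [0,0,0],
    [0,0,0],
    [0,0,0],
    [0,0,0]
  ]
}}

```text
t: 31.15
ee_pos: [444.6, -376.6, 12.6]
orientation: [179.9, 0.1, 112.0]
ft_force: [0.0, -0.2, -0.6]
width: 0.818
```

>>> {"method": "drive_tool", "body": {
  "gripper": [1,1,1,1,1,1,1,1],
  "linear": [
    [0,0,0],
    [0,0,0],
    [0,0,0],
    [0,0,0],
    [0,0,0],
    [0,0,0.2],
    [0,0,0.4],
    [0,0,0.4]
  ],
  "angular": [
    [0,0,0],
    [0,0,0],
    [0,0,0],
    [0,0,0],
    [0,0,0],
    [0,0,0],
    [0,0,0],
    [0,0,0]
  ]
}}

```text
t: 32.15
ee_pos: [445.5, -377.5, 114.9]
orientation: [179.8, 0.3, 112.0]
ft_force: [0.3, 0.1, -3.4]
width: 0.396
```

```bash
python3 - <<'E'
from h import *
s=readout.state();print(s['ee_pos'],s['orientation'],s['width'],s['ft_force']); snap('wrist','w20')
im,d,cal=load('w20');P=cloud(d,cal);Q=toolQ(P)
for u in (255,279,305): print([(v,*Q[v,u].round(1)) for v in range(138,170,3)])
print([(u,*Q[210,u].round(1)) for u in list(range(222,240,3))+list(range(315,340,3))])
E
```

```text
[ 445.53914378 -377.52932221  114.94439743] [179.83704451   0.316326   111.99920161] 0.39557906309602076 [ 0.27584717  0.12537148 -3.36035631]
[(138, np.float64(-17.3), np.float64(-51.8), np.float64(112.5)), (141, np.float64(-17.3), np.float64(-49.8), np.float64(111.8)), (144, np.float64(-17.3), np.float64(-47.7), np.float64(112.5)), (147, np.float64(-17.3), np.float64(-45.7), np.float64(111.9)), (150, np.float64(-10.2), np.float64(-53.3), np.float64(0.5)), (153, np.float64(-9.4), np.float64(-53.3), np.float64(-11.4)), (156, np.float64(-9.1), np.float64(-52.7), np.float64(-16.6)), (159, np.float64(-9.2), np.float64(-51.6), np.float64(-15.8)), (162, np.float64(-9.1), np.float64(-50.7), np.float64(-17.1)), (165, np.float64(-9.1), np.float64(-49.8), np.float64(-17.7)), (168, np.float64(-9.1), np.float64(-48.8), np.float64(-18.2))]
[(138, np.float64(-0.9), np.float64(-51.8), np.float64(111.9)), (141, np.float64(-0.9), np.float64(-49.9), np.float64(109.7)), (144, np.float64(-0.9), np.float64(-47.7), np.float64(112.3)), (147, np.float64(-0.9), np.float64(-45.7), np.float64(111.5)), (150, n
[... 1361 characters left out ...]
(-16.5)), (234, np.float64(-16.9), np.float64(-33.5), np.float64(-16.7)), (237, np.float64(-15.9), np.float64(-33.4), np.float64(-16.1)), (315, np.float64(12.0), np.float64(-33.6), np.float64(-17.2)), (318, np.float64(13.1), np.float64(-33.6), np.float64(-17.0)), (321, np.float64(14.3), np.float64(-33.4), np.float64(-16.4)), (324, np.float64(15.3), np.float64(-33.5), np.float64(-16.6)), (327, np.float64(16.4), np.float64(-33.5), np.float64(-16.6)), (330, np.float64(35.8), np.float64(-0.8), np.float64(113.0)), (333, np.float64(37.9), np.float64(-0.9), np.float64(112.3)), (336, np.float64(40.0), np.float64(-1.0), np.float64(112.3)), (339, np.float64(42.1), np.float64(-1.0), np.float64(112.1))]
```

View pics/w20.png

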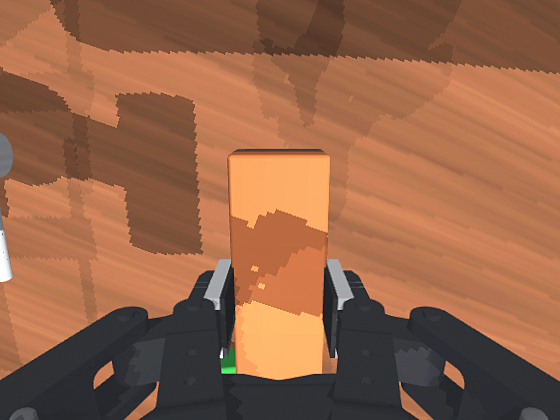

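>>> {"method": "drive_tool", "body": {
  "gripper": [1,1,1,1,1,1,1,1],
  "linear": [
    [0.05,0.1,0.2],
    [0.1,0.3,0.3],
    [0.16,0.54,0.3],
    [0.2,0.78,0.3],
    [0.2,1.0,0.3],
    [0.2,1.0,0.3],
    [0.2,1.0,0.3],
    [0.2,1.0,0.3]
  ],
  "angular": [
    [0,0,-0.03],
    [0,0,-0.06],
    [0,0,-0.09],
    [0,0,-0.113],
    [0,0,-0.113],
    [0,0,-0.113],
    [0,0,-0.113],
    [0,0,-0.113]
  ]
}}

```text
t: 33.2
ee_pos: [493.6, -127.0, 185.5]
orientation: [-179.9, -0.0, 91.6]
ft_force: [0.3, 0.4, -2.8]
width: 0.397
```

>>> {"method": "drive_tool", "body": {
  "gripper": [1,1,1,1,1,1,1,1],
  "linear": [
    [0.05,0.2,0],
    [0.1,0.4,0],
    [0.15,0.64,0],
    [0.15,0.88,0],
    [0.15,1.0,0],
    [0.15,1.0,0],
    [0.15,1.0,0],
    [0.15,1.0,0]
  ],
  "angular": [
    [0,0,0],
    [0,0,0],
    [0,0,0],
    [0,0,0],
    [0,0,0],
    [0,0,0],
    [0,0,0],
    [0,0,0]
  ]
}}

```text
t: 34.2
ee_pos: [531.6, 122.7, 186.1]
orientation: [-180.0, 0.0, 91.6]
ft_force: [0.1, -0.3, -3.1]
width: 0.397
```

>>> {"method": "drive_tool", "body": {
  "gripper": [1,1,1,1,1,1,1,1],
  "linear": [
    [0.002,0.2,0],
    [0.002,0.4,0],
    [0.002,0.534,-0.1],
    [0.002,0.534,-0.3],
    [0.002,0.534,-0.5],
    [0.002,0.534,-0.555],
    [0.002,0.534,-0.555],
    [0.002,0.534,-0.555]
  ],
  "angular": [
    [0,0,0],
    [0,0,0],
    [0,0,0],
    [0,0,0],
    [0,0,0],
    [0,0,0],
    [0,0,0],
    [0,0,0]
  ]
}}

```text
t: 35.2
ee_pos: [533.3, 257.8, 49.6]
orientation: [179.8, -0.1, 91.6]
ft_force: [-0.2, -0.3, -2.3]
width: 0.396
```

```bash
python3 - <<'E'
from h import *
s=readout.state();print(s['ee_pos'],s['orientation'],s['width'],s['ft_force']); snap('wrist','w21')
im,d,cal=load('w21');P=cloud(d,cal);Q=toolQ(P)
for u in (250,300): print([(v,*P[v,u].round(1)) for v in range(129,170,3)])
cv2.imwrite('pics/w21b.png',cv2.resize(im[100:330,170:390],None,fx=2.5,fy=2.5))
E
```

```text
[533.26263965 257.75502041  49.58556985] [ 1.79843315e+02 -6.99839226e-02  9.16351503e+01] 0.3957270727895417 [-0.16537781 -0.3328382  -2.33356508]
[(129, np.float64(472.1), np.float64(243.8), np.float64(32.5)), (132, np.float64(473.5), np.float64(243.7), np.float64(31.2)), (135, np.float64(474.7), np.float64(243.8), np.float64(32.0)), (138, np.float64(476.0), np.float64(243.8), np.float64(31.4)), (141, np.float64(477.8), np.float64(243.1), np.float64(22.2)), (144, np.float64(479.1), np.float64(243.2), np.float64(23.2)), (147, np.float64(466.6), np.float64(255.3), np.float64(192.4)), (150, np.float64(479.7), np.float64(244.9), np.float64(46.3)), (153, np.float64(479.7), np.float64(245.8), np.float64(58.5)), (156, np.float64(480.3), np.float64(246.1), np.float64(62.8)), (159, np.float64(481.3), np.float64(246.2), np.float64(63.5)), (162, np.float64(482.3), np.float64(246.2), np.float64(63.5)), (165, np.float64(483.3), np.float64(246.2), np.float64(63.9)), (168, np.float64(484.4), np.float64(246.2), np.float64(63.7))]
[(129, np.float64(471.6), np.float64(265.0), np.float64(30.6)), (132, np.float64(472.9), np.float64(265.1), np.float64(30.6)), (135, np.float64(474.2), np.float64(265.1), np.float64(30.5)), (138, np.float64(475.4), np.float64(265.1), np.float64(32.1)), (141, np.float64(477.3), np.float64(265.8), np.float64(21.7)), (144, np.float64(478.6), np.float64(265.8), np.float64(22.5)), (147, np.float64(479.9), np.float64(265.9), np.float64(21.9)), (150, np.float64(479.2), np.float64(264.4), np.float64(46.7)), (153, np.float64(479.3), np.float64(263.7), np.float64(58.2)), (156, np.float64(479.8), np.float64(263.4), np.float64(63.5)), (159, np.float64(480.8), np.float64(263.4), np.float64(64.0)), (162, np.float64(482.0), np.float64(263.6), np.float64(62.7)), (165, np.float64(482.8), np.float64(263.5), np.float64(64.1)), (168, np.float64(484.0), np.float64(263.6), np.float64(63.1))]
```

View pics/w21b.png

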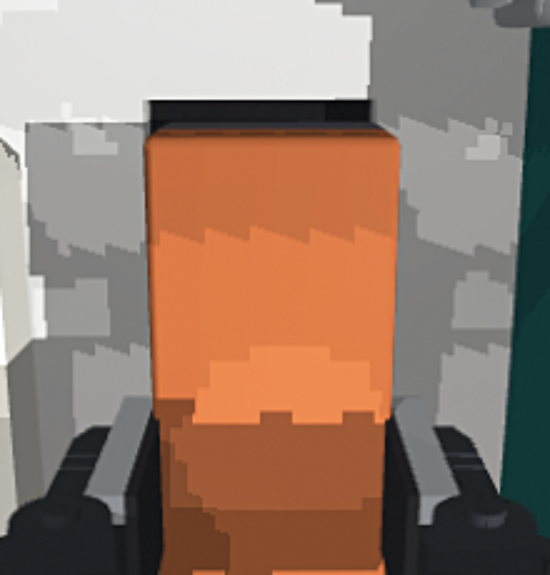

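>>> {"method": "drive_tool", "body": {
  "gripper": [1,1,1,1,1,1,1,1],
  "linear": [
    [0,0,-0.012],
    [0,0,-0.012],
    [0,0,-0.012],
    [0,0,-0.012],
    [0,0,-0.012],
    [0,0,-0.012],
    [0,0,-0.012],
    [0,0,-0.012]
  ],
  "angular": [
    [0,0,0],
    [0,0,0],
    [0,0,0],
    [0,0,0],
    [0,0,0],
    [0,0,0],
    [0,0,0],
    [0,0,0]
  ]
}}

```text
t: 36.25
ee_pos: [531.9, 257.4, 44.4]
orientation: [-180.0, 0.0, 91.7]
ft_force: [0.1, 0.7, -2.7]
width: 0.398
```

```bash
python3 - <<'E'
from h import *
s=readout.state();print(s['ee_pos'],s['orientation'],s['width'],s['ft_force']); snap('wrist','w22')
im,d,cal=load('w22');P=cloud(d,cal);g=im.max(2).astype(int)
for u in (250,300): print([(v,P[v,u,0].round(1),P[v,u,2].round(1)) for v in range(129,165,2)])
# nest side edges: find dark extents on rows
for v in (140,143,146):
    dk=np.where(g[v,200:360]<70)[0]+200; print(v,dk.min(),dk.max(), plane(cal,[(dk.min()-.5,v),(dk.max()+.5,v)],31)[:,1].round(1))
hsv=cv2.cvtColor(im,cv2.COLOR_BGR2HSV)
for v in (170,190,210):
    o=np.where((hsv[v,200:360,1]>110)&(hsv[v,200:360,0]<20))[0]+200; print(v,o.min(),o.max(),plane(cal,[(o.min()-.5,v),(o.max()+.5,v)],np.median(P[v,260:300,2]))[:,1].round(1))
E
```

```text
[531.86642776 257.44602389  44.44574016] [-1.79999870e+02  8.69802958e-04  9.16651558e+01] 0.39818319998003654 [ 0.14904761  0.70639634 -2.70001953]
[(129, np.float64(470.6), np.float64(31.7)), (131, np.float64(471.4), np.float64(32.3)), (133, np.float64(472.2), np.float64(31.9)), (135, np.float64(473.0), np.float64(32.0)), (137, np.float64(473.9), np.float64(30.6)), (139, np.float64(474.6), np.float64(31.7)), (141, np.float64(475.5), np.float64(31.5)), (143, np.float64(476.3), np.float64(31.3)), (145, np.float64(477.8), np.float64(21.5)), (147, np.float64(478.6), np.float64(23.5)), (149, np.float64(478.4), np.float64(36.2)), (151, np.float64(478.4), np.float64(45.0)), (153, np.float64(478.4), np.float64(53.0)), (155, np.float64(478.7), np.float64(57.1)), (157, np.float64(479.2), np.float64(59.1)), (159, np.float64(479.9), np.float64(59.0)), (161, np.float64(480.6), np.float64(58.4)), (163, np.float64(481.5), np.float64(57.2))]
[(129, np.float64(470.0), np.float64(32.5)), (131, np.float64(470.8), np.float64(32.4)), (133, np.float64(471.6), np.float64(31.8)), (135, np.float64(472.4), 
[... 156 characters left out ...]
 np.float64(475.8), np.float64(30.1)), (145, np.float64(477.0), np.float64(24.3)), (147, np.float64(478.0), np.float64(22.6)), (149, np.float64(477.8), np.float64(35.7)), (151, np.float64(478.0), np.float64(43.2)), (153, np.float64(477.8), np.float64(54.0)), (155, np.float64(478.2), np.float64(57.4)), (157, np.float64(478.7), np.float64(59.3)), (159, np.float64(479.5), np.float64(57.7)), (161, np.float64(480.0), np.float64(59.4)), (163, np.float64(480.8), np.float64(58.7))]Traceback (most recent call last):
  File "<stdin>", line 7, in <module>
    return umr_minimum(a, axis, None, out, keepdims, initial, where)
ValueError: zero-size array to reduction operation minimum which has no identity
```

```bash
python3 - <<'E'
from h import *
im,d,cal=load('w22');P=cloud(d,cal);g=im.max(2).astype(int)
for v in (145,147,148):
    dk=np.where(g[v,200:360]<80)[0]+200; 
    if len(dk): print(v,dk.min(),dk.max(), plane(cal,[(dk.min()-.5,v),(dk.max()+.5,v)],31)[:,1].round(1))
hsv=cv2.cvtColor(im,cv2.COLOR_BGR2HSV)
for v in (170,190,210):
    o=np.where((hsv[v,200:360,1]>110)&(hsv[v,200:360,0]<20))[0]+200; print(v,o.min(),o.max(),plane(cal,[(o.min()-.5,v),(o.max()+.5,v)],58.5)[:,1].round(1))
E
```

```text
145 229 320 [234.8 273.2]
147 229 320 [234.8 273.2]
148 229 320 [234.8 273.2]
170 228 329 [238.  273.6]
190 229 328 [238.3 273.7]
210 229 327 [238.3 273.8]
```

>>> {"method": "drive_tool", "body": {
  "gripper": [1,1,1,1,1,1,1,1],
  "linear": [
    [0.001,-0.0055,0],
    [0.001,-0.0055,0],
    [0.001,-0.0055,-0.012],
    [0.001,-0.0055,-0.024],
    [0.001,-0.0055,-0.036],
    [0.001,-0.0055,-0.047],
    [0.001,-0.0055,-0.047],
    [0.001,-0.0055,-0.047]
  ],
  "angular": [
    [0,0,0],
    [0,0,0],
    [0,0,0],
    [0,0,0],
    [0,0,0],
    [0,0,0],
    [0,0,0],
    [0,0,0]
  ]
}}

```text
t: 37.3
ee_pos: [532.1, 256.1, 34.0]
orientation: [180.0, -0.0, 91.7]
ft_force: [-9.4, -3.9, 22.2]
width: 0.398
```

>>> {"method": "drive_tool", "body": {
  "gripper": [0,0,0,0,0,0,0,0],
  "linear": [
    [0,0,0],
    [0,0,0],
    [0,0,0.03],
    [0,0,0.2],
    [0,0,0.4],
    [0,0,0.6],
    [0,0,0.7],
    [0,0,0.7]
  ],
  "angular": [
    [0,0,0],
    [0,0,0],
    [0,0,0],
    [0,0,0],
    [0,0,0],
    [0,0,0],
    [0,0,0],
    [0,0,0]
  ]
}}

```text
t: 38.3
ee_pos: [533.1, 256.5, 210.1]
orientation: [179.8, -0.1, 91.7]
ft_force: [-0.3, 0.6, -1.0]
width: 0.498
```

```bash
python3 - <<'E'
from h import *
s=readout.state();print(s['ee_pos'],s['orientation'],s['width'],s['ft_force']); snap('wrist','w23');snap('top','t23')
showcomps('w23',43,54,800); [print(*o) for o in nests('w23')]
E
```

```text
[533.07977805 256.51769254 210.05649994] [ 1.79798630e+02 -9.04081082e-02  9.16611445e+01] 0.4984303420879563 [-0.27948095  0.57137548 -0.96351367]
[278. 193.] 5388 z48.3 rect c [537.  256.2] size [116.2  38.5] ang 1.7 bgr [ 73. 126. 223.]
[ 51. 162.] 2774 z48.1 rect c [509.9  47.8] size [49.6 51.8] ang 0.9 bgr [ 99. 185. 225.]
[211. 196.] 4029 z48.3 rect c [540.4 195.5] size [114.9  31.1] ang 1.4 bgr [250. 252. 252.]
[ 65. 243.] 1739 z47.3 rect c [583.1  52. ] size [61.  51.9] ang 2.6 bgr [184. 186. 188.]
[140. 233.] 2024 z48.1 rect c [576.  127.3] size [48.3 49.4] ang 2.0 bgr [162. 168. 152.]
[140. 154.] [502.3 132.4] [61.3 29.7] 0.5
```

View pics/w23.png

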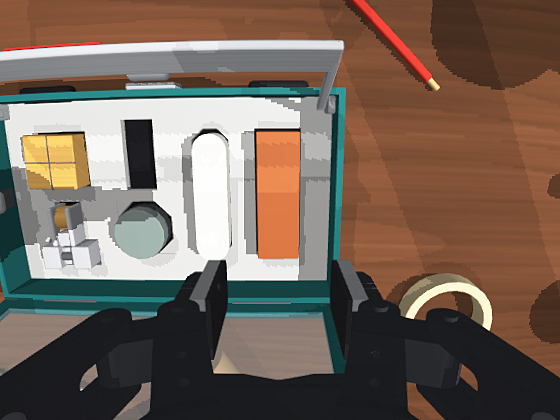

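View pics/t23.png

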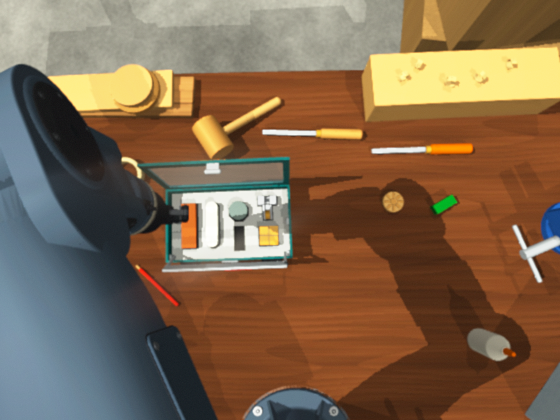

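The stone is seated. In the top view only the compound at (444,204) remains on the bench. I'll fetch it.

>>> {"method": "drive_tool", "body": {
  "gripper": [-0.5,-1,-1,-1,-1,-1,-1,-1],
  "linear": [
    [0.02,-0.24,0],
    [0.04,-0.48,0],
    [0.06,-0.72,0],
    [0.06,-0.96,0],
    [0.06,-1,0],
    [0.06,-1,0],
    [0.06,-1,0],
    [0.06,-1,0]
  ],
  "angular": [
    [0,0,-0.05],
    [0,0,-0.1],
    [0,0,-0.15],
    [0,0,-0.2],
    [0,0,-0.2],
    [0,0,-0.2],
    [0,0,-0.2],
    [0,0,-0.2]
  ]
}}

```text
t: 39.4
ee_pos: [547.1, 7.3, 207.5]
orientation: [-180.0, 0.0, 55.8]
ft_force: [-0.6, 0.8, 0.1]
width: 0.998
```

>>> {"method": "drive_tool", "body": {
  "gripper": [-1,-1,-1,-1,-1,-1,-1,-1],
  "linear": [
    [0.02,-0.24,0],
    [0.04,-0.48,0],
    [0.06,-0.72,0],
    [0.08,-0.96,0],
    [0.09,-1,0],
    [0.09,-1,0],
    [0.09,-1,0],
    [0.09,-1,0]
  ],
  "angular": [
    [0,0,-0.04],
    [0,0,-0.08],
    [0,0,-0.12],
    [0,0,-0.146],
    [0,0,-0.146],
    [0,0,-0.146],
    [0,0,-0.146],
    [0,0,-0.146]
  ]
}}

```text
t: 40.4
ee_pos: [569.8, -242.5, 208.0]
orientation: [180.0, -0.0, 29.5]
ft_force: [-1.0, -0.5, 0.2]
width: 1.004
```

```bash
python3 - <<'E'
from h import *
s=readout.state();print(s['ee_pos'],s['orientation'],s['width'],s['ft_force']); snap('wrist','w24')
showcomps('w24',24,32,400)
E
```

```text
[ 569.8256859  -242.50929579  207.98131684] [ 1.79992870e+02 -1.18840739e-02  2.94995434e+01] 1.0035105935453152 [-0.99580992 -0.52388481  0.22133458]
[525. 191.] 1145 z25.6 rect c [ 768.3 -127. ] size [102.9  14.1] ang 88.0 bgr [164. 240. 255.]
[223. 314.] 1202 z26.1 rect c [ 581.4 -376.8] size [24.1 57. ] ang 29.4 bgr [ 90. 213.  67.]
```

View pics/w24.png

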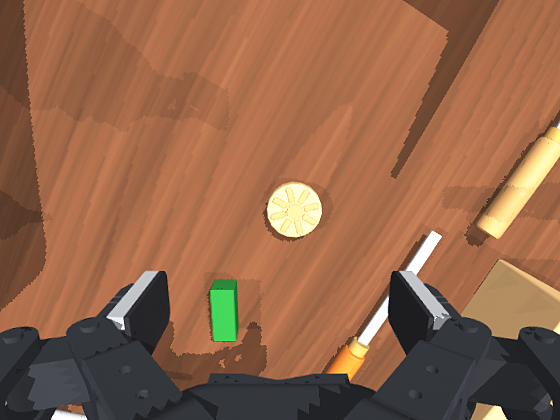

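>>> {"method": "drive_tool", "body": {
  "gripper": [-1,-1,-1,-1,-1,-1,-1,-1],
  "linear": [
    [0.023,-0.24,0],
    [0.046,-0.48,0],
    [0.046,-0.538,-0.15],
    [0.046,-0.538,-0.38],
    [0.046,-0.538,-0.6],
    [0.046,-0.538,-0.75],
    [0.046,-0.538,-0.785],
    [0.046,-0.538,-0.785]
  ],
  "angular": [
    [0,0,0],
    [0,0,0],
    [0,0,0],
    [0,0,0],
    [0,0,0],
    [0,0,0],
    [0,0,0],
    [0,0,0]
  ]
}}

```text
t: 41.45
ee_pos: [581.6, -378.3, 12.4]
orientation: [180.0, -0.0, 29.4]
ft_force: [-0.2, -0.4, 0.7]
width: 1.004
```

>>> {"method": "drive_tool", "body": {
  "gripper": [1,1,1,1,1,1,1,1],
  "linear": [
    [0,0,0],
    [0,0,0],
    [0,0,0],
    [0,0,0],
    [0,0,0],
    [0,0,0],
    [0,0,0.2],
    [0,0,0.4]
  ],
  "angular": [
    [0,0,0],
    [0,0,0],
    [0,0,0],
    [0,0,0],
    [0,0,0],
    [0,0,0],
    [0,0,0],
    [0,0,0]
  ]
}}

```text
t: 42.45
ee_pos: [580.6, -378.2, 112.4]
orientation: [-179.9, 0.0, 29.4]
ft_force: [0.7, -0.8, 0.2]
width: 0.259
```

```bash
python3 - <<'E'
from h import *
s=readout.state();print(s['ee_pos'],s['orientation'],s['width'],s['ft_force']); snap('wrist','w25')
im,d,cal=load('w25');P=cloud(d,cal);Q=toolQ(P)
for u in (265,279,292): print([(v,*Q[v,u].round(1)) for v in range(212,250,3)])
E
```

```text
[ 580.6470984  -378.15523806  112.41676909] [-1.79940192e+02  2.98852338e-02  2.93814594e+01] 0.2588734795843618 [ 0.74301691 -0.81140527  0.20509867]
[(212, np.float64(-7.6), np.float64(-31.5), np.float64(7.2)), (215, np.float64(-7.4), np.float64(-31.4), np.float64(3.0)), (218, np.float64(-7.3), np.float64(-31.2), np.float64(-0.9)), (221, np.float64(-7.1), np.float64(-31.2), np.float64(-5.1)), (224, np.float64(-7.1), np.float64(-30.5), np.float64(-6.8)), (227, np.float64(-7.1), np.float64(-29.3), np.float64(-6.5)), (230, np.float64(-7.1), np.float64(-28.2), np.float64(-6.6)), (233, np.float64(-7.1), np.float64(-26.8), np.float64(-5.9)), (236, np.float64(-7.2), np.float64(-25.6), np.float64(-5.7)), (239, np.float64(-7.2), np.float64(-24.5), np.float64(-5.9)), (242, np.float64(-7.1), np.float64(-23.6), np.float64(-6.5)), (245, np.float64(-7.1), np.float64(-22.7), np.float64(-7.4)), (248, np.float64(-7.2), np.float64(-21.2), np.float64(-6.5))]
[(212, np.float64(-2.0), np.float64(-31.2), np.float64(8.3)), (215, np.float64(-2.0), np.float64(-31.4), np.float64(2.7)), (218, np.float64(-2.0
[... 752 characters left out ...]
t64(-31.4), np.float64(2.8)), (218, np.float64(2.9), np.float64(-31.2), np.float64(-1.0)), (221, np.float64(2.7), np.float64(-31.1), np.float64(-4.8)), (224, np.float64(2.7), np.float64(-30.2), np.float64(-5.6)), (227, np.float64(2.7), np.float64(-29.0), np.float64(-5.6)), (230, np.float64(2.7), np.float64(-28.2), np.float64(-6.6)), (233, np.float64(2.7), np.float64(-26.9), np.float64(-6.1)), (236, np.float64(2.7), np.float64(-25.8), np.float64(-6.2)), (239, np.float64(2.8), np.float64(-24.5), np.float64(-5.9)), (242, np.float64(2.8), np.float64(-23.6), np.float64(-6.5)), (245, np.float64(2.8), np.float64(-22.2), np.float64(-5.7)), (248, np.float64(2.8), np.float64(-21.3), np.float64(-6.5))]
```

View pics/w25.png

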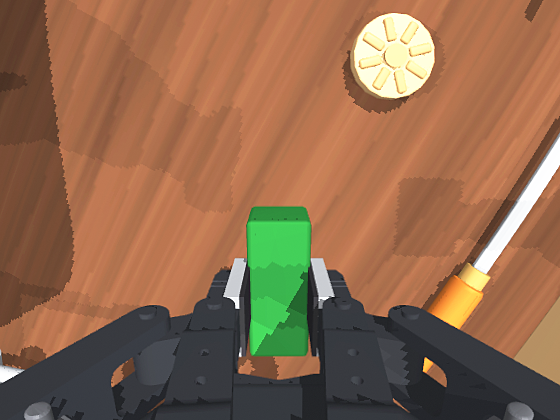

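The bar slipped about 8 mm down in the grip; its top is now only about 6 mm above the tips. I'll set it down again and regrip it.

>>> {"method": "drive_tool", "body": {
  "gripper": [1,1,1,1,1,1,-0.2,-0.2],
  "linear": [
    [0,0,-0.15],
    [0,0,-0.3],
    [0,0,-0.34],
    [0,0,-0.36],
    [0,0,-0.365],
    [0,0,-0.365],
    [0,0,-0.365],
    [0,0,-0.365]
  ],
  "angular": [
    [0,0,0],
    [0,0,0],
    [0,0,0],
    [0,0,0],
    [0,0,0],
    [0,0,0],
    [0,0,0],
    [0,0,0]
  ]
}}

```text
t: 43.5
ee_pos: [581.3, -378.6, 20.7]
orientation: [180.0, -0.0, 29.4]
ft_force: [0.2, -0.1, 0.9]
width: 0.599
```

```bash
python3 - <<'E'
from h import *
s=readout.state();print(s['ee_pos'],s['orientation'],s['width'],s['ft_force']); snap('wrist','w26')
im,d,cal=load('w26');P=cloud(d,cal);Q=toolQ(P)
for u in (265,279,292): print([(v,*P[v,u].round(1),Q[v,u,1].round(1)) for v in range(206,260,6)])
E
```

```text
[ 581.32398217 -378.56407814   20.66008332] [ 1.79966055e+02 -1.54798068e-02  2.93831317e+01] 0.5992004347538432 [ 0.15770741 -0.06463834  0.93395197]
[(206, np.float64(561.4), np.float64(-356.9), np.float64(9.0), np.float64(-28.6)), (212, np.float64(561.8), np.float64(-356.9), np.float64(18.7), np.float64(-28.4)), (218, np.float64(562.2), np.float64(-357.1), np.float64(26.6), np.float64(-28.0)), (224, np.float64(563.2), np.float64(-358.9), np.float64(27.7), np.float64(-26.0)), (230, np.float64(564.6), np.float64(-361.4), np.float64(26.2), np.float64(-23.1)), (236, np.float64(565.8), np.float64(-363.7), np.float64(25.7), np.float64(-20.5)), (242, np.float64(566.9), np.float64(-365.8), np.float64(26.0), np.float64(-18.1)), (248, np.float64(568.1), np.float64(-367.9), np.float64(26.0), np.float64(-15.7)), (254, np.float64(569.6), np.float64(-370.7), np.float64(24.4), np.float64(-12.5))]
[(206, np.float64(566.7), np.float64(-354.1), np.float64(8.6), np.float64(-28.5)), (212, np.float64(566.5), np.float64(-353.7), np.float64(20.4), np.float64(-28.8)), (218, np.float64(566.9), np.float64(
[... 592 characters left out ...]
p.float64(10.4), np.float64(-28.9)), (212, np.float64(571.0), np.float64(-351.2), np.float64(20.2), np.float64(-28.8)), (218, np.float64(571.3), np.float64(-352.1), np.float64(26.0), np.float64(-27.9)), (224, np.float64(572.3), np.float64(-353.9), np.float64(27.2), np.float64(-25.8)), (230, np.float64(573.6), np.float64(-356.2), np.float64(26.6), np.float64(-23.2)), (236, np.float64(574.9), np.float64(-358.3), np.float64(26.4), np.float64(-20.7)), (242, np.float64(576.0), np.float64(-360.4), np.float64(26.7), np.float64(-18.4)), (248, np.float64(577.3), np.float64(-362.6), np.float64(26.4), np.float64(-15.8)), (254, np.float64(578.6), np.float64(-364.8), np.float64(26.4), np.float64(-13.3))]
```

View pics/w26.png

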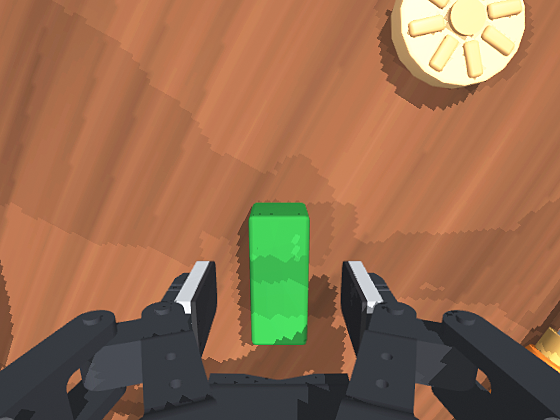

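>>> {"method": "drive_tool", "body": {
  "gripper": [-0.2,-0.2,1,1,1,1,1,1],
  "linear": [
    [0,0,-0.037],
    [0,0,-0.037],
    [0,0,-0.037],
    [0,0,-0.037],
    [0,0,-0.037],
    [0,0,-0.037],
    [0,0,-0.037],
    [0,0,-0.037]
  ],
  "angular": [
    [0,0,0],
    [0,0,0],
    [0,0,0],
    [0,0,0],
    [0,0,0],
    [0,0,0],
    [0,0,0],
    [0,0,0]
  ],
  "force": 80
}}

```text
t: 44.55
ee_pos: [581.3, -378.6, 11.3]
orientation: [180.0, -0.0, 29.4]
ft_force: [-1.2, 1.1, 5.4]
width: 0.257
```

>>> {"method": "drive_tool", "body": {
  "gripper": [1,1,1,1,1,1,1,1],
  "linear": [
    [0,0,0.1],
    [0,0,0.3],
    [0,0,0.5],
    [0,0,0.6],
    [0,0,0.6],
    [0,0,0.6],
    [0,0,0.6],
    [0,0,0.6]
  ],
  "angular": [
    [0,0,0],
    [0,0,0],
    [0,0,0],
    [0,0,0],
    [0,0,0],
    [0,0,0],
    [0,0,0],
    [0,0,0]
  ]
}}

```text
t: 45.55
ee_pos: [580.8, -378.2, 160.0]
orientation: [-179.9, 0.0, 29.4]
ft_force: [-0.0, -0.2, -0.9]
width: 0.261
```

```bash
python3 - <<'E'
from h import *
s=readout.state();print(s['ee_pos'],s['orientation'],s['width'],s['ft_force']); snap('wrist','w27')
im,d,cal=load('w27');P=cloud(d,cal);Q=toolQ(P)
for u in (265,279,292): print([(v,*Q[v,u].round(1)) for v in range(206,260,6)])
E
```

```text
[ 580.76666324 -378.21639955  159.99759414] [-1.79927550e+02  3.79162043e-02  2.93843924e+01] 0.26120793421652516 [-0.0497862  -0.21896397 -0.86935076]
[(206, np.float64(-12.3), np.float64(6.4), np.float64(159.5)), (212, np.float64(-6.4), np.float64(-28.7), np.float64(1.7)), (218, np.float64(-6.1), np.float64(-28.8), np.float64(-7.9)), (224, np.float64(-5.8), np.float64(-28.4), np.float64(-14.4)), (230, np.float64(-5.9), np.float64(-25.9), np.float64(-13.8)), (236, np.float64(-5.9), np.float64(-23.9), np.float64(-14.5)), (242, np.float64(-5.9), np.float64(-21.7), np.float64(-15.1)), (248, np.float64(-5.9), np.float64(-19.3), np.float64(-14.7)), (254, np.float64(-5.9), np.float64(-17.1), np.float64(-15.1))]
[(206, np.float64(-0.6), np.float64(6.4), np.float64(159.7)), (212, np.float64(-0.8), np.float64(-28.7), np.float64(1.6)), (218, np.float64(-0.8), np.float64(-28.4), np.float64(-6.2)), (224, np.float64(-0.8), np.float64(-28.1), np.float64(-13.7)), (230, np.float64(-0.8), np.float64(-26.0), np.float64(-14.1)), (236, np.float64(-0.8), np.float64(-23.6), np.float64(-13.8)), (242, np.float64(-0.8), np.float64(-21.6), np.float64(-14.7)), (248, np.float64(-0.8), np.float64(-19.1), np.float64(-14.1)), (254, np.float64(-0.8), np.float64(-16.6), np.float64(-13.7))]
[(206, np.float64(10.3), np.float64(6.5), np.float64(160.1)), (212, np.float64(4.5), np.float64(-28.4), np.float64(2.8)), (218, np.float64(4.1), np.float64(-28.6), np.float64(-7.0)), (224, np.float64(3.9), np.float64(-28.4), np.float64(-14.7)), (230, np.float64(3.9), np.float64(-26.3), np.float64(-15.0)), (236, np.float64(3.9), np.float64(-24.0), np.float64(-15.1)), (242, np.float64(3.9), np.float64(-21.5), np.float64(-14.3)), (248, np.float64(3.9), np.float64(-19.4), np.float64(-15.1)), (254, np.float64(4.0), np.float64(-16.8), np.float64(-14.4))]
```

>>> {"method": "drive_tool", "body": {
  "gripper": [1,1,1,1,1,1,1,1],
  "linear": [
    [-0.02,0.2,0.1],
    [-0.05,0.4,0.12],
    [-0.08,0.6,0.12],
    [-0.1,0.8,0.12],
    [-0.1,1.0,0.12],
    [-0.1,1.0,0.12],
    [-0.1,1.0,0.12],
    [-0.1,1.0,0.12]
  ],
  "angular": [
    [0,0,0.05],
    [0,0,0.1],
    [0,0,0.15],
    [0,0,0.2],
    [0,0,0.2],
    [0,0,0.2],
    [0,0,0.2],
    [0,0,0.2]
  ]
}}

```text
t: 46.6
ee_pos: [556.1, -129.3, 190.8]
orientation: [-180.0, 0.0, 65.3]
ft_force: [-0.8, -0.2, -0.7]
width: 0.258
```

>>> {"method": "drive_tool", "body": {
  "gripper": [1,1,1,1,1,1,1,1],
  "linear": [
    [-0.05,0.2,0],
    [-0.1,0.4,0],
    [-0.15,0.6,0],
    [-0.2,0.8,0],
    [-0.217,1.0,0],
    [-0.217,1.0,0],
    [-0.217,1.0,0],
    [-0.217,1.0,0]
  ],
  "angular": [
    [0,0,0.04],
    [0,0,0.08],
    [0,0,0.12],
    [0,0,0.146],
    [0,0,0.146],
    [0,0,0.146],
    [0,0,0.146],
    [0,0,0.146]
  ]
}}

```text
t: 47.6
ee_pos: [502.2, 120.3, 190.9]
orientation: [-180.0, 0.0, 91.6]
ft_force: [0.2, -0.4, -0.7]
width: 0.256
```

>>> {"method": "drive_tool", "body": {
  "gripper": [1,1,1,1,1,1,1,1],
  "linear": [
    [-0.002,0.052,-0.1],
    [-0.002,0.052,-0.3],
    [-0.002,0.052,-0.48],
    [-0.002,0.052,-0.57],
    [-0.002,0.052,-0.576],
    [-0.002,0.052,-0.576],
    [-0.002,0.052,-0.576],
    [-0.002,0.052,-0.576]
  ],
  "angular": [
    [0,0,0],
    [0,0,0],
    [0,0,0],
    [0,0,0],
    [0,0,0],
    [0,0,0],
    [0,0,0],
    [0,0,0]
  ]
}}

```text
t: 48.6
ee_pos: [501.9, 134.7, 47.7]
orientation: [179.9, -0.0, 91.7]
ft_force: [0.5, 0.5, -0.6]
width: 0.256
```

```bash
python3 - <<'E'
from h import *
s=readout.state();print(s['ee_pos'],s['orientation'],s['width'],s['ft_force']); snap('wrist','w28')
im,d,cal=load('w28');P=cloud(d,cal);Q=toolQ(P)
for u in (265,292): print([(v,*P[v,u].round(1)) for v in range(195,235,3)])
cv2.imwrite('pics/w28b.png',cv2.resize(im[150:380,170:390],None,fx=2.5,fy=2.5))
E
```

```text
[501.89179037 134.65005754  47.72274891] [ 1.79926686e+02 -1.49668670e-02  9.16590111e+01] 0.25564655801605984 [ 0.45978734  0.50846105 -0.64640241]
[(195, np.float64(468.7), np.float64(127.6), np.float64(32.4)), (198, np.float64(470.5), np.float64(127.6), np.float64(30.4)), (201, np.float64(473.7), np.float64(127.4), np.float64(22.1)), (204, np.float64(475.0), np.float64(127.4), np.float64(22.9)), (207, np.float64(476.4), np.float64(127.4), np.float64(22.9)), (210, np.float64(472.8), np.float64(128.0), np.float64(43.0)), (213, np.float64(472.8), np.float64(128.2), np.float64(47.8)), (216, np.float64(473.0), np.float64(128.3), np.float64(51.5)), (219, np.float64(473.0), np.float64(128.5), np.float64(56.1)), (222, np.float64(473.0), np.float64(128.6), np.float64(60.1)), (225, np.float64(473.6), np.float64(128.7), np.float64(61.9)), (228, np.float64(474.6), np.float64(128.7), np.float64(62.3)), (231, np.float64(475.6), np.float64(128.8), np.float64(62.7)), (234, np.float64(476.8), np.float64(128.8), np.float64(62.6))]
[(195, np.float64(468.6), np.float64(139.4), np.float64(31.2)), (198, np.float64(470.1), np.float64(139.5), np.float64(30.6)), (201, np.float64(473.2), np.float64(139.9), np.float64(23.0)), (204, np.float64(435.5), np.float64(132.3), np.float64(190.6)), (207, np.float64(476.0), np.float64(140.0), np.float64(23.0)), (210, np.float64(472.5), np.float64(139.1), np.float64(43.0)), (213, np.float64(472.8), np.float64(139.0), np.float64(46.8)), (216, np.float64(472.4), np.float64(138.8), np.float64(52.7)), (219, np.float64(472.2), np.float64(138.6), np.float64(57.8)), (222, np.float64(472.7), np.float64(138.5), np.float64(60.2)), (225, np.float64(473.1), np.float64(138.4), np.float64(62.8)), (228, np.float64(474.2), np.float64(138.5), np.float64(62.6)), (231, np.float64(475.3), np.float64(138.5), np.float64(62.9)), (234, np.float64(476.2), np.float64(138.5), np.float64(63.4))]
```

View pics/w28b.png

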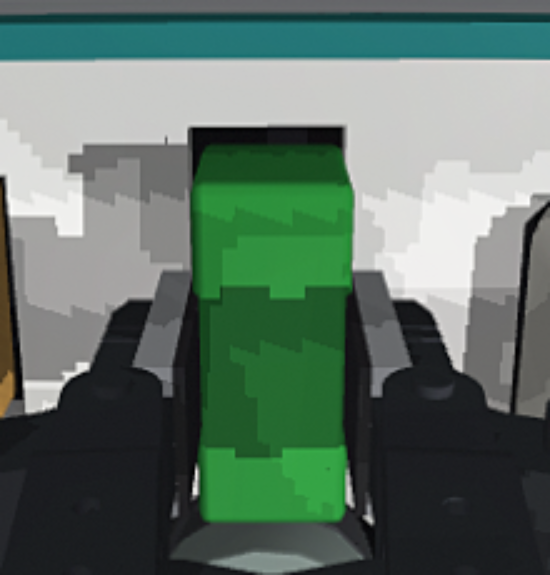

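>>> {"method": "drive_tool", "body": {
  "gripper": [1,1,1,1,1,1,1,1],
  "linear": [
    [0.001,-0.003,0],
    [0.001,-0.003,-0.015],
    [0.001,-0.003,-0.03],
    [0.001,-0.003,-0.045],
    [0.001,-0.003,-0.054],
    [0.001,-0.003,-0.054],
    [0.001,-0.003,-0.054],
    [0.001,-0.003,-0.054]
  ],
  "angular": [
    [0,0,0],
    [0,0,0],
    [0,0,0],
    [0,0,0],
    [0,0,0],
    [0,0,0],
    [0,0,0],
    [0,0,0]
  ]
}}

```text
t: 49.65
ee_pos: [501.6, 133.8, 33.4]
orientation: [180.0, 0.0, 91.7]
ft_force: [-0.5, 1.0, -1.2]
width: 0.257
```

>>> {"method": "drive_tool", "body": {
  "gripper": [0.15,0.15,0.15,0.15,0.15,0.15,0.15,0.15],
  "linear": [
    [0,0,0],
    [0,0,0],
    [0,0,0.03],
    [0,0,0.2],
    [0,0,0.4],
    [0,0,0.6],
    [0,0,0.8],
    [0,0,0.8]
  ],
  "angular": [
    [0,0,0],
    [0,0,0],
    [0,0,0],
    [0,0,0],
    [0,0,0],
    [0,0,0],
    [0,0,0],
    [0,0,0]
  ]
}}

```text
t: 50.65
ee_pos: [503.2, 134.3, 237.6]
orientation: [179.6, -0.1, 91.7]
ft_force: [0.8, 0.1, -0.9]
width: 0.425
```

```bash
python3 - <<'E'
from h import *
s=readout.state();print(s['ee_pos'],s['orientation'],s['width'],s['ft_force']); snap('wrist','w29');snap('scene','s29')
showcomps('w29',43,54,500); [print(*o) for o in nests('w29')]
E
```

```text
[503.23431098 134.25830449 237.6424518 ] [ 1.79638325e+02 -8.69934557e-02  9.16639490e+01] 0.4251305146387308 [ 0.77408498  0.07533723 -0.87970024]
[442. 247.] 1087 z48.5 rect c [549.2 283.9] size [164.9  65.9] ang 1.9 bgr [52. 52. 16.]
[278. 188.] 1630 z48.3 rect c [505.7 134. ] size [61.5 25. ] ang 1.1 bgr [ 76. 172.  59.]
[405. 222.] 4273 z48.3 rect c [539.  263.3] size [117.4  40.1] ang 1.7 bgr [ 74. 125. 218.]
[198. 192.] 2441 z48.3 rect c [511.9  56.1] size [48.9 49.1] ang 1.3 bgr [110. 205. 241.]
[347. 218.] 2742 z48.3 rect c [537.6 203.3] size [106.2  30.1] ang 1.3 bgr [250. 251. 252.]
[199. 258.] 933 z47.2 rect c [584.6  54.6] size [30.3 69.4] ang 75.2 bgr [199. 211. 219.]
[277. 257.] 1687 z48.1 rect c [576.7 135.1] size [49.3 47.2] ang 1.6 bgr [173. 179. 161.]
```

View pics/w29.png

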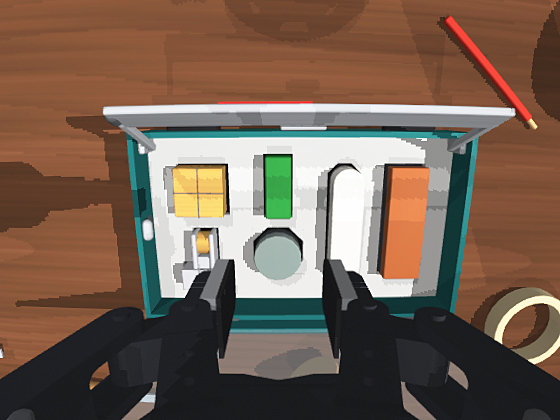

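View pics/s29.png

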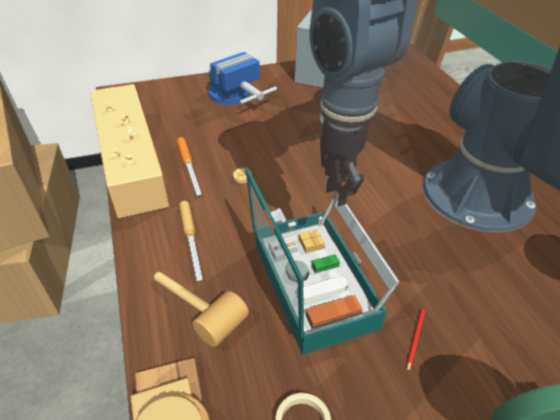

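All six pieces are seated with tops near z = 48 mm, and the keeper is still open. Now I'll measure the keeper bar.

```bash
python3 - <<'E'
from h import *
for tag in('w29','t23','w18','w9'):
    im,d,cal=load(tag);P=cloud(d,cal)
    m=(P[...,2]>95)&(P[...,2]<150)&(P[...,0]>400)&(P[...,0]<470)&(P[...,1]>30)&(P[...,1]<280)
    Q=P[m]; 
    if len(Q)<20: continue
    h=Q[(Q[:,1]>100)&(Q[:,1]<200)]
    print(tag,len(Q),np.percentile(Q,[2,50,98],axis=0).round(1).tolist())
    for z in range(100,145,5):
        k=h[(abs(h[:,2]-z)<2.5)]
        if len(k): print(z,len(k),np.percentile(k[:,0],[3,50,97]).round(1))
E
```

```text
w29 8206 [[426.6, 35.0, 113.9], [434.6, 148.0, 134.1], [444.0, 274.3, 138.2]]
110 5 [442.5 443.2 443.5]
115 322 [439.8 441.8 443.6]
120 395 [438.  439.8 441.6]
125 398 [436.2 438.  439.9]
130 427 [434.4 436.1 437.9]
135 1623 [427.6 431.2 435.6]
140 279 [429.2 431.9 434.3]
t23 782 [[426.0, 35.4, 113.6], [435.9, 151.7, 132.5], [444.4, 275.3, 139.3]]
110 4 [442.5 442.5 444.3]
115 28 [440.4 442.4 443. ]
120 41 [438.3 440.4 442.4]
125 34 [436.3 438.4 440.3]
130 42 [434.3 436.3 438.3]
135 123 [427.7 432.  436.2]
140 47 [429.7 432.1 434.3]
w18 13300 [[426.6, 37.1, 113.6], [435.4, 159.2, 131.6], [444.0, 275.0, 138.1]]
110 9 [441.3 442.  443.2]
115 600 [439.8 441.5 443.5]
120 728 [437.8 439.7 441.7]
125 771 [435.9 437.9 440. ]
130 768 [434.4 436.1 438.2]
135 2377 [427.6 431.9 435.8]
140 385 [429.2 432.1 434.3]
w9 7287 [[427.4, 34.4, 114.2], [435.4, 134.9, 133.5], [443.9, 249.6, 138.2]]
115 311 [439.8 441.7 443.4]
120 369 [438.  440.1 442. ]
125 409 [436.2 438.3 440.3]
130 424 [434.5 436.4 438.3]
135 1562 [427.7 431.4 435.9]
140 306 [428.9 432.  434.6]
```

Inner-face points give the keeper bar at about 1.93 rad, with the hinge at about x = 462 and its outer edge at about (427, z 135). I'll come in behind it with shut fingers.

>>> {"method": "drive_tool", "body": {
  "gripper": [1,1,1,1,1,1,1,1],
  "linear": [
    [-0.2,0.088,0],
    [-0.388,0.088,0],
    [-0.388,0.088,-0.1],
    [-0.388,0.088,-0.3],
    [-0.388,0.088,-0.4],
    [-0.388,0.088,-0.4],
    [-0.388,0.088,-0.4],
    [-0.388,0.088,-0.4]
  ],
  "angular": [
    [0,0,0],
    [0,0,0],
    [0,0,0],
    [0,0,0],
    [0,0,0],
    [0,0,0],
    [0,0,0],
    [0,0,0]
  ]
}}

```text
t: 51.75
ee_pos: [405.2, 156.1, 134.4]
orientation: [179.9, -0.0, 91.7]
ft_force: [-0.2, -0.5, 0.5]
width: -0.004
```

```bash
python3 - <<'E'
from h import *
s=readout.state();print(s['ee_pos'],s['orientation'],s['width'],s['ft_force']); snap('wrist','w30');snap('scene','s30')
E
```

```text
[405.23106941 156.05416627 134.41127522] [ 1.79919356e+02 -2.99446423e-02  9.16610356e+01] -0.00366105288842886 [-0.15967774 -0.4967887   0.4943891 ]
```

View pics/w30.png

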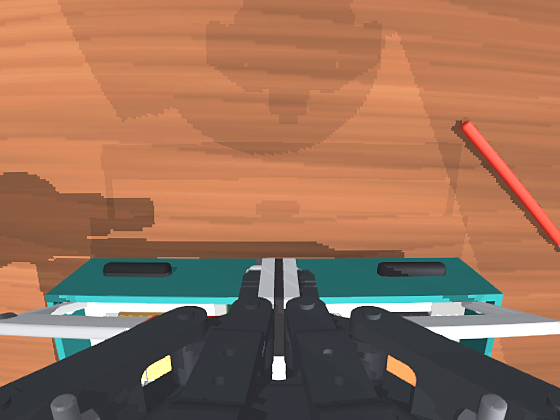

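View pics/s30.png

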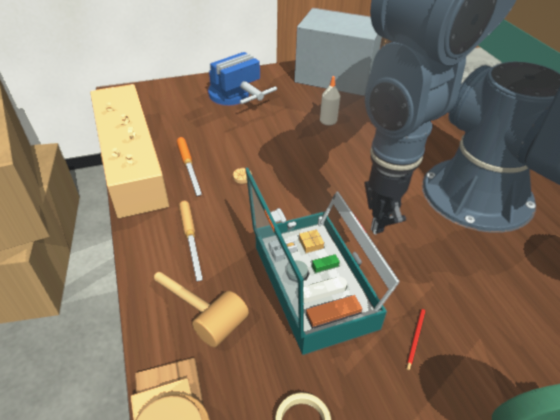

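>>> {"method": "drive_tool", "body": {
  "gripper": [1,1,1,1,1,1,1,1],
  "linear": [
    [0,0,-0.056],
    [0.06,0,-0.056],
    [0.1,0,-0.056],
    [0.14,0,-0.056],
    [0.172,0,-0.056],
    [0.21,0,-0.053],
    [0.245,0,-0.05],
    [0.245,0,-0.05]
  ],
  "angular": [
    [0,0,0],
    [0,0,0],
    [0,0,0],
    [0,0,0],
    [0,0,0],
    [0,0,0],
    [0,0,0],
    [0,0,0]
  ]
}}

```text
t: 52.85
ee_pos: [466.6, 155.8, 121.0]
orientation: [180.0, 0.0, 91.6]
ft_force: [-0.1, 0.8, -0.1]
width: 0.003
```

```bash
python3 - <<'E'
from h import *
s=readout.state();print(s['ee_pos'],s['orientation'],s['width'],s['ft_force']); snap('scene','s31')
im,d,cal=load('s31');P=cloud(d,cal)
m=(P[...,2]>58)&(P[...,2]<150)&(P[...,0]>440)&(P[...,0]<600)&(P[...,1]>190)&(P[...,1]<292)
Q=P[m]
for z in range(60,150,10):
    k=Q[abs(Q[:,2]-z)<3]
    if len(k): print(z,len(k),np.percentile(k[:,0],[3,50,97]).round(1))
E
```

```text
[466.60292469 155.82238775 121.00407031] [1.79972228e+02 8.02595991e-04 9.16443209e+01] 0.0032362853686979816 [-0.11596059  0.79268882 -0.12256112]
60 21 [446.4 450.  461.1]
70 13 [445.5 448.2 464.4]
80 5 [461.2 463.6 467. ]
90 6 [465.  467.3 469.5]
100 6 [466.8 470.  472.8]
110 8 [471.  474.2 477.7]
120 31 [473.  478.9 480.5]
130 32 [475.  481.3 483.3]
140 116 [477.4 481.1 484.5]
```

View pics/s31.png

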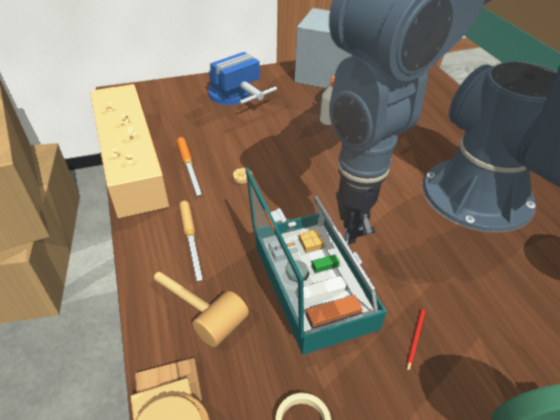

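>>> {"method": "drive_tool", "body": {
  "gripper": [1,1,1,1,1,1,1,1],
  "linear": [
    [0.036,0,-0.006],
    [0.072,0,-0.016],
    [0.108,0,-0.032],
    [0.142,0,-0.051],
    [0.169,0,-0.08],
    [0.192,0,-0.112],
    [0.216,0,-0.158],
    [0.216,0,-0.158]
  ],
  "angular": [
    [0,0,0],
    [0,0,0],
    [0,0,0],
    [0,0,0],
    [0,0,0],
    [0,0,0],
    [0,0,0],
    [0,0,0]
  ]
}}

```text
t: 53.9
ee_pos: [519.5, 155.6, 80.3]
orientation: [-179.9, 0.0, 91.7]
ft_force: [-0.2, 0.0, 0.7]
width: 0.002
```

```bash
python3 - <<'E'
from h import *
s=readout.state();print(s['ee_pos'],s['orientation'],s['width'],s['ft_force']); snap('scene','s32')
im,d,cal=load('s32');P=cloud(d,cal)
cv2.imwrite('pics/s32b.png',cv2.resize(im[150:370,220:440],None,fx=2.7,fy=2.7))
m=(P[...,2]>58)&(P[...,2]<150)&(P[...,0]>500)&(P[...,0]<600)&(P[...,1]>190)&(P[...,1]<285)
Q=P[m]
for x in range(505,590,8):
    k=Q[abs(Q[:,0]-x)<4]
    if len(k): print(x,len(k),np.percentile(k[:,2],[3,50,97]).round(1))
E
```

```text
[519.49386892 155.58887424  80.25785802] [-1.79906148e+02  2.92946637e-02  9.16562077e+01] 0.00165939133848665 [-0.15137262  0.0258429   0.66897695]
513 34 [73.6 75.4 77.3]
521 130 [74.8 77.5 79.8]
529 142 [ 78.3  80.6 146.2]
537 147 [80.7 83.  85.4]
545 57 [78.9 81.6 85.5]
```

View pics/s32b.png

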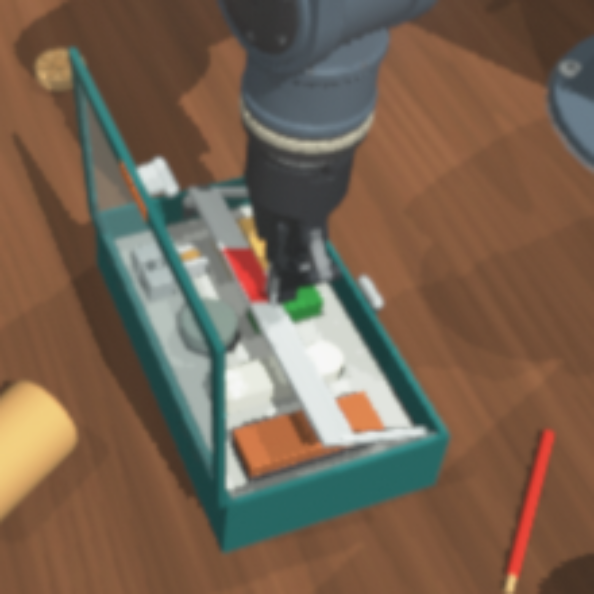

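>>> {"method": "drive_tool", "body": {
  "gripper": [1,1,1,1,1,1,1,1],
  "linear": [
    [0.014,0,-0.04],
    [0.03,0,-0.05],
    [0.042,0,-0.06],
    [0.042,0,-0.075],
    [0.042,0,-0.085],
    [0.042,0,-0.095],
    [0.042,0,-0.102],
    [0.042,0,-0.102]
  ],
  "angular": [
    [0,0,0],
    [0,0,0],
    [0,0,0],
    [0,0,0],
    [0,0,0],
    [0,0,0],
    [0,0,0],
    [0,0,0]
  ]
}}

```text
t: 54.95
ee_pos: [530.3, 155.8, 56.0]
orientation: [-180.0, 0.0, 91.7]
ft_force: [-1.7, -1.0, 2.5]
width: -0.001
```

```bash
cat > kp.py <<'E'
from h import *
import sys
s=readout.state();print(s['ee_pos'],s['orientation'],s['width'],s['ft_force']); tag=sys.argv[1]; snap('scene',tag)
im,d,cal=load(tag);P=cloud(d,cal)
m=(P[...,2]>40)&(P[...,2]<120)&(P[...,0]>505)&(P[...,0]<570)&(P[...,1]>185)&(P[...,1]<280)&(im.min(2)>110)
Q=P[m]
for x in range(505,570,6):
    k=Q[abs(Q[:,0]-x)<3]
    if len(k): print(x,len(k),np.percentile(k[:,2],[3,50,97]).round(1))
E
python3 kp.py s33
```

```text
[530.26806867 155.77143483  56.01897633] [-1.79995136e+02  2.75874724e-03  9.16618960e+01] -0.000567113795590553 [-1.73344606 -1.00552116  2.51841776]
505 18 [43.8 46.6 49.4]
511 44 [42.  47.3 50. ]
517 42 [46.7 48.6 56.7]
523 108 [53.  55.6 58.1]
529 106 [54.1 55.7 57.9]
535 115 [53.2 55.8 58.1]
541 115 [53.2 55.7 57.8]
547 101 [42.6 54.7 57.8]
553 39 [44.2 47.5 50.9]
559 36 [40.3 47.6 50.3]
565 39 [41.6 47.1 49.8]
```

>>> {"method": "drive_tool", "body": {
  "gripper": [1,1,1,1,1,1,1,1],
  "linear": [
    [0,0,-0.006],
    [0,0,-0.01],
    [0,0,-0.01],
    [0,0,0],
    [0,0,0.1],
    [0,0,0.1],
    [0,0,0.1],
    [0,0,0.1]
  ],
  "angular": [
    [0,0,0],
    [0,0,0],
    [0,0,0],
    [0,0,0],
    [0,0,0],
    [0,0,0],
    [0,0,0],
    [0,0,0]
  ]
}}

```text
t: 56.0
ee_pos: [529.9, 155.7, 80.2]
orientation: [-179.9, 0.0, 91.7]
ft_force: [-0.5, 0.3, -0.6]
width: -0.002
```

```bash
python3 kp.py s34; python3 - <<'E'
from h import *
for tag in('s34','t23'):
    im,d,cal=load(tag);P=cloud(d,cal)
    hsv=cv2.cvtColor(im,cv2.COLOR_BGR2HSV)
    m=(P[...,2]>75)&(P[...,0]>600)&(P[...,0]<690)&(P[...,1]>-10)&(P[...,1]<320)&(abs(hsv[...,0].astype(int)-88)<10)
    Q=P[m]
    for z in range(80,260,20):
        k=Q[abs(Q[:,2]-z)<6]
        if len(k): print(tag,z,len(k),np.percentile(k[:,0],[5,50,95]).round(1))
im,_,_=load('s34');cv2.imwrite('pics/s34b.png',cv2.resize(im[150:370,220:440],None,fx=2.7,fy=2.7))
E
```

```text
[529.93278804 155.69006174  80.18627855] [-1.79936816e+02  1.55889715e-02  9.16628005e+01] -0.002436518530048752 [-0.45659871  0.30264633 -0.64521247]
505 20 [43.  47.8 49.9]
511 45 [42.5 47.2 49. ]
517 37 [46.5 49.4 55.9]
523 112 [52.4 55.9 58. ]
529 109 [53.3 55.8 57.8]
535 109 [53.1 55.5 57.8]
541 112 [53.3 55.9 58.2]
547 103 [44.1 54.5 58.3]
553 38 [43.4 46.9 49.7]
559 38 [42.  47.9 49.8]
565 36 [41.6 47.4 50.1]
s34 80 175 [624.9 628.5 632.9]
s34 100 163 [625.7 629.3 634. ]
s34 120 124 [625.6 630.1 635.6]
s34 140 75 [626.1 633.3 637.4]
s34 160 90 [627.4 634.3 638.6]
s34 180 108 [628.7 634.6 639.8]
s34 200 123 [631.9 635.2 641.1]
s34 220 125 [633.1 636.  642.4]
s34 240 173 [632.5 638.3 644.3]
t23 80 192 [622.6 626.4 630.7]
t23 100 65 [625.8 629.4 632.4]
t23 120 8 [632.2 632.8 633.6]
t23 140 9 [633.5 634.3 634.8]
t23 160 7 [635.1 635.4 636.4]
t23 180 5 [636.4 636.9 637.2]
t23 200 11 [637.7 638.1 638.9]
t23 220 9 [638.9 639.2 640. ]
t23 240 67 [637.3 639.5 641.2]
```

View pics/s34b.png

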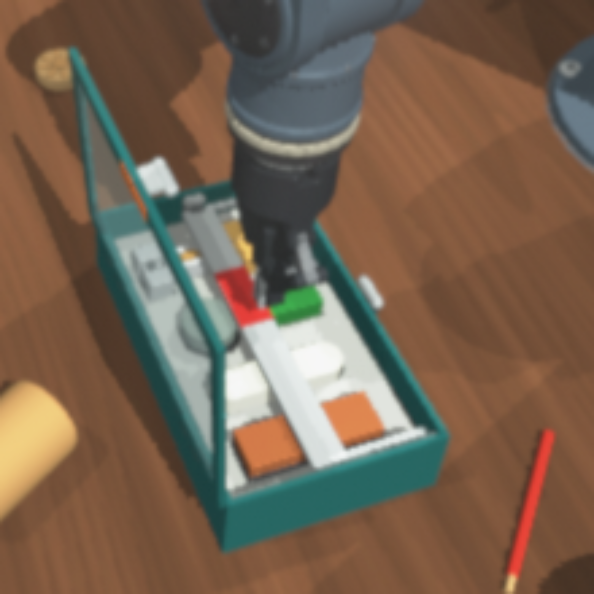

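>>> {"method": "drive_tool", "body": {
  "gripper": [1,1,1,1,1,1,1,1],
  "linear": [
    [0,0,0.2],
    [0,0,0.42],
    [0,0,0.64],
    [0,0,0.85],
    [0.2,0,0.876],
    [0.4,0,0.876],
    [0.58,0,0.876],
    [0.58,0,0.876]
  ],
  "angular": [
    [0,0,0],
    [0,0,0],
    [0,0,0],
    [0,0,0],
    [0,0,0],
    [0,0,0],
    [0,0,0],
    [0,0,0]
  ]
}}

```text
t: 57.05
ee_pos: [676.9, 155.6, 297.5]
orientation: [-179.9, 0.0, 91.6]
ft_force: [-0.7, -0.9, 0.2]
width: -0.002
```

```bash
python3 - <<'E'
from h import *
s=readout.state();print(s['ee_pos'],s['orientation'],s['width'],s['ft_force']); snap('wrist','w35')
E
```

```text
[676.91181321 155.58433892 297.45806132] [-1.79865420e+02  3.02214023e-02  9.16300481e+01] -0.0015393707227572859 [-0.69956424 -0.85986716  0.2461289 ]
```

View pics/w35.png

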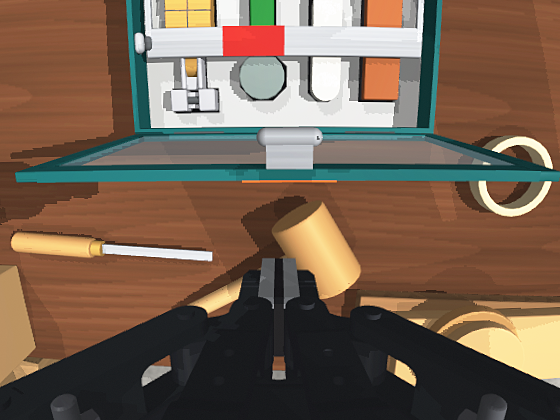

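>>> {"method": "drive_tool", "body": {
  "gripper": [1,1,1,1,1,1,1,1],
  "linear": [
    [0,0,-0.15],
    [0,0,-0.312],
    [-0.07,0,-0.312],
    [-0.13,0,-0.312],
    [-0.18,0,-0.312],
    [-0.24,0,-0.312],
    [-0.3,0,-0.312],
    [-0.3,0,-0.312]
  ],
  "angular": [
    [0,0,0],
    [0,0,0],
    [0,0,0],
    [0,0,0],
    [0,0,0],
    [0,0,0],
    [0,0,0],
    [0,0,0]
  ]
}}

```text
t: 58.1
ee_pos: [599.4, 155.9, 222.2]
orientation: [180.0, -0.0, 91.7]
ft_force: [0.1, -0.3, 0.9]
width: -0.001
```

```bash
python3 - <<'E'
from h import *
s=readout.state();print(s['ee_pos'],s['orientation'],s['width'],s['ft_force']); snap('scene','s36')
im,_,_=load('s36');cv2.imwrite('pics/s36b.png',cv2.resize(im[100:370,180:450],None,fx=2.2,fy=2.2))
E
```

```text
[599.44458382 155.86666728 222.24898864] [ 1.79994128e+02 -2.79943430e-03  9.16848780e+01] -0.0013742208886499579 [ 0.08766139 -0.25410969  0.8986374 ]
```

View pics/s36b.png

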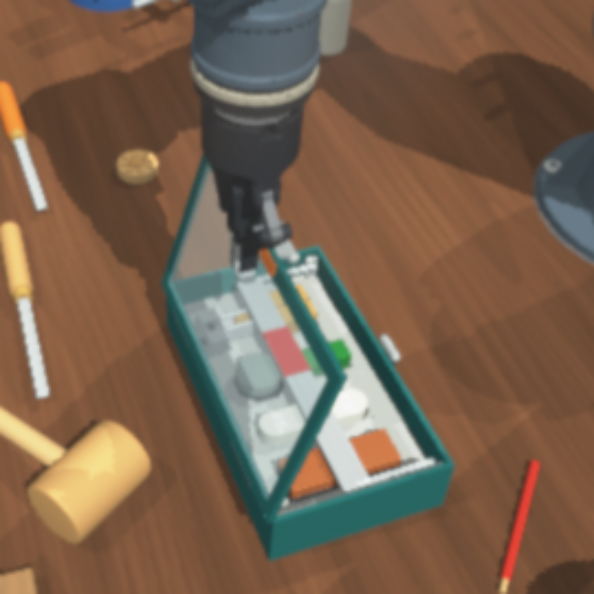

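>>> {"method": "drive_tool", "body": {
  "gripper": [1,1,1,1,1,1,1,1],
  "linear": [
    [-0.085,0,-0.015],
    [-0.168,0,-0.04],
    [-0.247,0,-0.078],
    [-0.322,0,-0.126],
    [-0.385,0,-0.188],
    [-0.442,0,-0.259],
    [-0.504,0,-0.364],
    [-0.504,0,-0.364]
  ],
  "angular": [
    [0,0,0],
    [0,0,0],
    [0,0,0],
    [0,0,0],
    [0,0,0],
    [0,0,0],
    [0,0,0],
    [0,0,0]
  ]
}}

```text
t: 59.15
ee_pos: [473.1, 155.5, 129.7]
orientation: [-179.8, 0.0, 91.7]
ft_force: [0.1, -0.4, 0.3]
width: -0.001
```

```bash
python3 - <<'E'
from h import *
s=readout.state();print(s['ee_pos'],s['orientation'],s['width'],s['ft_force']); snap('scene','s37')
im,_,_=load('s37');cv2.imwrite('pics/s37b.png',cv2.resize(im[100:370,180:450],None,fx=2.2,fy=2.2))
E
```

```text
[473.05001076 155.48348184 129.74878545] [-1.79829353e+02  4.88662890e-02  9.16808351e+01] -0.0008649929325878242 [ 0.09363877 -0.43378157  0.27944195]
```

View pics/s37b.png

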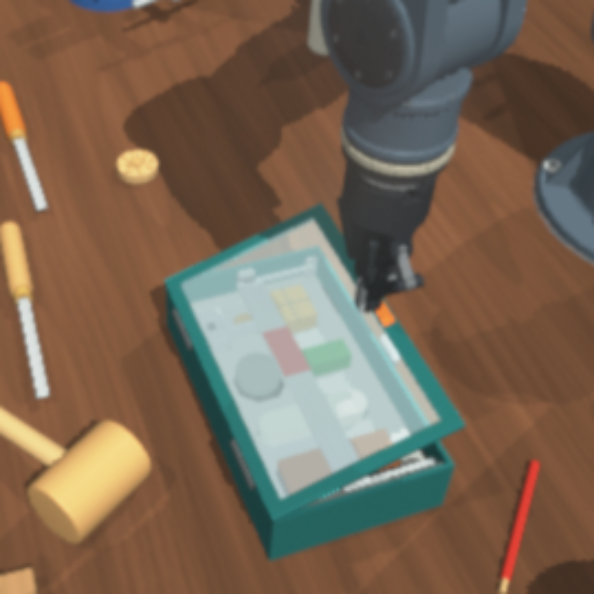

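>>> {"method": "drive_tool", "body": {
  "gripper": [1,1,1,1,1,1,1,1],
  "linear": [
    [-0.02,0,-0.06],
    [-0.036,0,-0.116],
    [-0.056,0,-0.187],
    [-0.07,0,-0.205],
    [-0.07,0,-0.22],
    [-0.07,0,-0.232],
    [-0.07,0,-0.24],
    [-0.07,0,-0.24]
  ],
  "angular": [
    [0,0,0],
    [0,0,0],
    [0,0,0],
    [0,0,0],
    [0,0,0],
    [0,0,0],
    [0,0,0],
    [0,0,0]
  ]
}}

```text
t: 60.2
ee_pos: [457.0, 155.9, 71.7]
orientation: [180.0, -0.0, 91.7]
ft_force: [-5.5, -0.7, 17.6]
width: 0.001
```

```bash
cat > lid.py <<'E'
from h import *
import sys
tag=sys.argv[1]
s=readout.state();print(s['t'],s['ee_pos'],s['width'],s['ft_force']); snap('scene',tag)
im,d,cal=load(tag);P=cloud(d,cal)
hsv=cv2.cvtColor(im,cv2.COLOR_BGR2HSV)
m=(P[...,2]>55)&(P[...,2]<110)&(P[...,0]>435)&(P[...,0]<630)&(P[...,1]>0)&(P[...,1]<315)&(abs(hsv[...,0].astype(int)-88)<10)
Q=P[m]
for x in range(440,635,20):
    k=Q[abs(Q[:,0]-x)<8]
    if len(k): print(x,len(k),np.percentile(k[:,2],[5,50,95]).round(1))
cv2.imwrite(f'pics/{tag}b.png',cv2.resize(im[100:370,180:450],None,fx=2.2,fy=2.2))
E
python3 lid.py s38
```

```text
60.2 [456.97109433 155.86043258  71.73991319] 0.0014540837735814828 [-5.54335395 -0.71966074 17.6076715 ]
440 327 [68.8 71.4 73.6]
460 834 [67.9 70.8 86.4]
480 809 [67.8 70.6 72.8]
500 504 [67.4 70.6 73.1]
520 521 [66.9 70.6 73. ]
540 695 [67.7 70.6 73. ]
560 698 [67.6 70.5 72.8]
580 735 [67.7 70.5 72.8]
600 861 [67.8 70.5 72.9]
620 875 [58.9 70.7 73.6]
```

View pics/s38b.png

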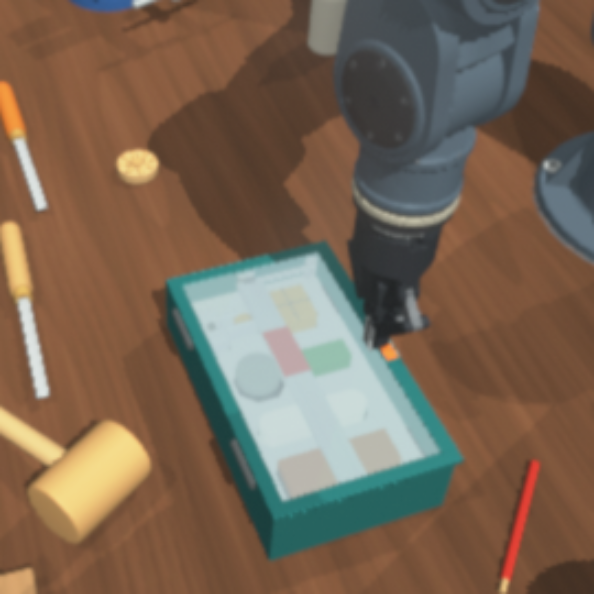

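>>> {"method": "drive_tool", "body": {
  "gripper": [1,1,1,1,1,1,1,1],
  "linear": [
    [0,0,-0.003],
    [0,0,-0.003],
    [0,0,0.02],
    [0,0,0.2],
    [0,0,0.4],
    [0,0,0.6],
    [0,0,0.6],
    [0,0,0.6]
  ],
  "angular": [
    [0,0,0],
    [0,0,0],
    [0,0,0],
    [0,0,0],
    [0,0,0],
    [0,0,0],
    [0,0,0],
    [0,0,0]
  ]
}}

```text
t: 61.25
ee_pos: [456.7, 155.8, 220.4]
orientation: [-180.0, 0.0, 91.7]
ft_force: [0.4, 0.6, 0.0]
width: 0.001
```

```bash
python3 lid.py s39; python3 - <<'E'
from h import *
snap('wrist','w39');snap('top','t39')
for t in ('w39',):
    im,d,cal=load(t);P=cloud(d,cal)
    m=(P[...,2]>40)&(P[...,2]<100)&(P[...,0]>435)&(P[...,0]<630)&(P[...,1]>0)&(P[...,1]<315)
    Q=P[m]
    for x in range(440,635,20):
        k=Q[abs(Q[:,0]-x)<8]
        if len(k): print(x,len(k),np.percentile(k[:,2],[5,50,95]).round(1))
E
```

```text
61.25 [456.70066709 155.76075247 220.41956374] 0.0006499332801520997 [0.37493536 0.60615306 0.03770106]
440 360 [68.8 71.6 73.8]
460 809 [67.9 70.7 73.1]
480 801 [67.8 70.6 73.1]
500 506 [67.  70.7 73.1]
520 521 [67.2 70.6 73. ]
540 699 [67.5 70.7 73. ]
560 697 [67.5 70.4 72.8]
580 741 [67.6 70.6 72.9]
600 868 [67.7 70.6 73. ]
620 882 [59.5 70.6 73.6]
440 4239 [60.7 72.3 73.9]
460 6808 [70.4 71.7 73.2]
480 6566 [70.1 71.3 72.5]
500 6090 [70.1 71.3 72.6]
520 4802 [70.2 71.3 72.6]
540 4198 [70.1 71.3 72.6]
560 1704 [70.3 71.4 72.9]
580 165 [70.7 71.9 73.1]
600 170 [70.2 71.4 72.5]
620 595 [71.  72.2 73.3]
```

View pics/w39.png

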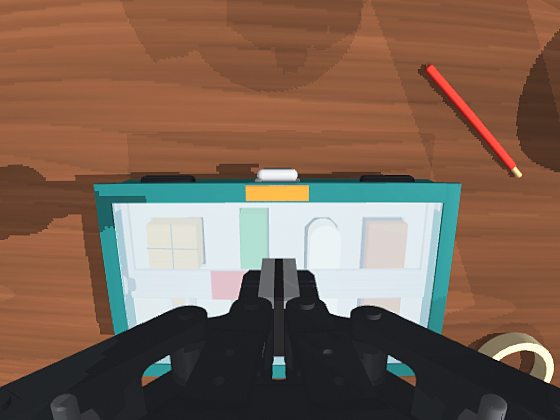

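View pics/t39.png

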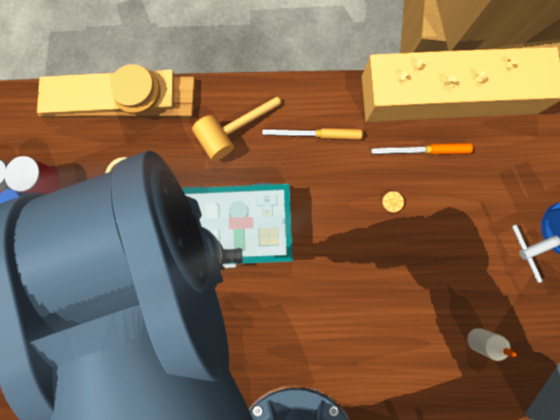

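```bash
python3 - <<'E'
from cell import arm
print(arm.finish_job())
E
```

```text
the job is handed in; nothing more can be done
None
```

I packed all six pieces (puck, block, guide, slip, stone, compound) into their own nests. I then swung the keeper bar over and clicked it home, pressed the lid shut, and handed the job in at about 61 s. The hand-in reported no verdict.

**Last checks:**
- **Pieces:** with the keeper still open, the tops read 47–48.5 mm, against 48 mm for fully seated. After the lid closed they could only be seen through it.
- **Keeper:** after release the bar stayed level, with its upper face at about 55.8 mm (expected 56 mm).
- **Lid:** after release it read level, at 70.6 to 72.3 mm from hinge to front (expected 72 mm), with no spring-back seen. The last press was about 18 N.
- **Other things:** the rosette, gouge, chisel and mallet look unmoved in the final top view. The wrist camera shows the pencil and tape undisturbed.
- **Robot:** it was clear of everything at hand-in.

**What went wrong or disagreed:**
- The block first touched the tray about 11 mm off its nest, at about 18 N. I lifted and re-centred it.
- The compound slipped about 8 mm in the grip. I set it down and gripped it again.
- The block and stone met about 20 N going down into their nests, but read as fully seated afterwards.
- Readings taken while the arm was still moving disagreed with settled ones by about 2 mm.

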